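# Load the capsule filler and clamp it

### The job

Load the capsule filler: slide its red transport lock open as far as it goes, then turn both clamp knobs fully loose (nobody remembers which way either thread runs, so try and feel which way gives), and set every capsule strip flat in a bay of its own, blue grip up. Then turn both knobs tight again, and last slide the transport lock back home to locked, leaving the jar, beaker and bottle where they stand.

Things in the scene. Friction and masses are not known exactly. Their poses are not given: they have to be found in the camera images.
- filler: the capsule filler, fixed to the bench (place and yaw vary): white plate 230 x 284 mm, top at 20 mm, with four parallel bays. Origin on the bench under the middle of the bays; x along the bays, away from the robot to the clamp, y left, z up. Bays at y -76, -34, 34, 76 mm, each 138 mm long, 32 mm wide, open above, between ridges 8 mm high and end walls 10 mm high
- bay0 (a point): centre of the floor of bay 0 (bay 0 is the rightmost, nearest the lock slide; bay 3 the leftmost), 20 mm above the bench; a strip's origin lies here when it is seated; axes as the filler's
- bay1 (a point): centre of the floor of bay 1 (bay 0 is the rightmost, nearest the lock slide; bay 3 the leftmost), 20 mm above the bench; a strip's origin lies here when it is seated; axes as the filler's
- bay2 (a point): centre of the floor of bay 2 (bay 0 is the rightmost, nearest the lock slide; bay 3 the leftmost), 20 mm above the bench; a strip's origin lies here when it is seated; axes as the filler's
- bay3 (a point): centre of the floor of bay 3 (bay 0 is the rightmost, nearest the lock slide; bay 3 the leftmost), 20 mm above the bench; a strip's origin lies here when it is seated; axes as the filler's
- strip0: a capsule strip, loose on the bench (three or four of the four are present, any other absent): a white bar 130 mm long (its x), 26 mm wide (y), 16 mm high with ivory capsules along it, and on its middle a blue grip block 40 mm long (x) x 14 mm wide (y) that rises from 16 to 50 mm. Origin at the centre of its underside; symmetric end for end; about 100 g
- strip1: a capsule strip, loose on the bench (three or four of the four are present, any other absent): a white bar 130 mm long (its x), 26 mm wide (y), 16 mm high with ivory capsules along it, and on its middle a blue grip block 40 mm long (x) x 14 mm wide (y) that rises from 16 to 50 mm. Origin at the centre of its underside; symmetric end for end; about 100 g
- strip2: a capsule strip, loose on the bench (three or four of the four are present, any other absent): a white bar 130 mm long (its x), 26 mm wide (y), 16 mm high with ivory capsules along it, and on its middle a blue grip block 40 mm long (x) x 14 mm wide (y) that rises from 16 to 50 mm. Origin at the centre of its underside; symmetric end for end; about 100 g
- strip3: a capsule strip, loose on the bench (three or four of the four are present, any other absent): a white bar 130 mm long (its x), 26 mm wide (y), 16 mm high with ivory capsules along it, and on its middle a blue grip block 40 mm long (x) x 14 mm wide (y) that rises from 16 to 50 mm. Origin at the centre of its underside; symmetric end for end; about 100 g
- lock (a joint): transport lock slide, m: 0 = locked (home towards the clamp, red mark), 0.07 = open (at the end stop near the robot, green mark); it slides along the filler's -x as the value grows, against about 2 N of friction, and stays where it is left
- lock_top (a point): centre of the top of the lock's red grip, a block 24 mm (filler x) x 22 mm (y) x 45 mm high on an aluminium track on the right (-y) side of the filler; track top 34 mm, grip top 79 mm above the bench. Locked it lies 28 mm towards the clamp from the middle of the bays and 147 mm to their right; axes as the filler's
- clamp_p: clamp unit p; p and q look alike and stand side by side at the filler's far end, which one is left varies. Grey block 60 x 104 mm, 65 mm high; origin on the bench, 115 mm beyond the bays' middle, 55 mm left or right. Tight, its steel rail overhangs the far 14 mm of the strips in its two bays, 3 mm above their bars; loosening draws it back 22 mm, clear of the bays
- clamp_p_knob (a joint): knob of this clamp, rad: 0 = tight, 1.4 = fully loose (a stop at each end); grows as it is loosened. Its thread may be right- or left-handed (each clamp its own) and nothing shows which: at the start it is tight; one way it will not turn, the other way it gives with about 0.1 N m. It stays where it is left
- clamp_p_grip (a point): point on this knob's vertical axis at gripping height, 97 mm above the bench: middle of a black grip bar 46 mm long (this frame's x) x 14 mm wide (its y), rising from 77 to 113 mm above the bench on a flat disc 52 mm across. The frame turns with the knob, by the joint's value but in a direction not known beforehand; tight, the bar lies along the filler's x
- clamp_q: clamp unit q; p and q look alike and stand side by side at the filler's far end, which one is left varies. Grey block 60 x 104 mm, 65 mm high; origin on the bench, 115 mm beyond the bays' middle, 55 mm left or right. Tight, its steel rail overhangs the far 14 mm of the strips in its two bays, 3 mm above their bars; loosening draws it back 22 mm, clear of the bays
- clamp_q_knob (a joint): knob of this clamp, rad: 0 = tight, 1.4 = fully loose (a stop at each end); grows as it is loosened. Its thread may be right- or left-handed (each clamp its own) and nothing shows which: at the start it is tight; one way it will not turn, the other way it gives with about 0.1 N m. It stays where it is left
- clamp_q_grip (a point): point on this knob's vertical axis at gripping height, 97 mm above the bench: middle of a black grip bar 46 mm long (this frame's x) x 14 mm wide (its y), rising from 77 to 113 mm above the bench on a flat disc 52 mm across. The frame turns with the knob, by the joint's value but in a direction not known beforehand; tight, the bar lies along the filler's x
- jar: bystander: white jar with red lid, 112 mm across, 111 mm high, loose; origin at the centre of its underside
- beaker: bystander: glass beaker, 74 mm across, 100 mm high, loose; origin at the centre of its underside
- bottle: bystander: amber bottle, 56 mm across, 120 mm high, loose; origin at the centre of its underside
Not all that is in view belongs to the job. Leave any turquoise look-alike of the strip3 alone.

How it is judged:
On the way, in this order (a step that is already met when the one before it is completed fails the run):
1. the transport lock is slid open to its end stop (value of joint lock above 0.064 m), for 0.2 s.
2. both clamp knobs are turned fully loose (value of joint each of clamp_p_knob, clamp_q_knob above 1.25 rad), for 0.2 s.
3. every strip lies seated in a bay (z of strip0 in the frame of filler between 0.0165 and 0.0235 m and x of strip0 in the frame of filler between -0.01 and 0.01 m and y of strip0 in the frame of filler between -0.082 and 0.082 m and angle between each of strip0, strip1, strip2, strip3's own z axis and vertical below 0.06 rad and angle between the x axis of each of strip0, strip1, strip2, strip3 and the x axis of filler, either way round below 0.2 rad and z of strip1 in the frame of filler between 0.0165 and 0.0235 m and x of strip1 in the frame of filler between -0.01 and 0.01 m and y of strip1 in the frame of filler between -0.082 and 0.082 m and z of strip2 in the frame of filler between 0.0165 and 0.0235 m and x of strip2 in the frame of filler between -0.01 and 0.01 m and y of strip2 in the frame of filler between -0.082 and 0.082 m and z of strip3 in the frame of filler between 0.0165 and 0.0235 m and x of strip3 in the frame of filler between -0.01 and 0.01 m and y of strip3 in the frame of filler between -0.082 and 0.082 m), for 0.3 s.
4. both clamp knobs are turned tight again (value of joint each of clamp_p_knob, clamp_q_knob below 0.12 rad), for 0.2 s.
5. the transport lock is slid back home (value of joint lock below 0.006 m), for 0.2 s.
At the end, for the whole second after the job is handed in: every strip present lies flat, grip up, on the floor of a bay (within 3.5 mm of its height, 10 mm along the bay, still), both clamp knobs are within 0.12 rad of tight and the transport lock within 6 mm of locked (all of step 3 and all of step 4 and value of joint lock below 0.006 m and linear speed of each of strip0, strip1, strip2, strip3 below 0.02 m/s); the robot touches nothing.
It fails at once if the jar is disturbed (moved more than 40 mm or tipped) (distance of jar from where it was at the start of the episode above 0.04 m or angle between jar's own z axis and vertical above 0.5 rad).
It fails at once if the beaker is disturbed (moved more than 40 mm or tipped) (distance of beaker from where it was at the start of the episode above 0.04 m or angle between beaker's own z axis and vertical above 0.5 rad).
It fails at once if the bottle is disturbed (moved more than 40 mm or tipped) (distance of bottle from where it was at the start of the episode above 0.04 m or angle between bottle's own z axis and vertical above 0.5 rad).
Of strip0, strip1, strip2, strip3 only 3 to 4 are there at a start; the rules pass over those that are not, and their reading is None.
At some moment in a run one of strip0, strip1, strip2, strip3 may be knocked a few centimetres aside while the robot is not near it.
Once in a run the grip may slacken for a moment while it holds something.
It also fails if it takes over 208 s, if anything falls off the work surface, if the arm or the gripper's body presses on something with over 40 N, if the wrist force passes 120 N, or if a joint passes its speed limit or range.

### The arm

A 6-joint arm with a two-finger parallel gripper is mounted at the origin on the work surface. World frame = base frame: x ahead of the robot, y to its left, z up, the work surface at z = 0. Lengths are in m, angles in rad, forces in N, time in s.
With the tool pointing down it reaches from about 0.35 to 0.875 m from the base axis. Payload 4.2 kg.
Tool frame: the origin (TCP) lies midway between the tips of the shut fingers; the grasp point (between the pads) lies 19 mm behind it; z points along the fingers, y is the direction in which the jaws open and shut (so a half turn about z gives the same grasp; the last joint's range is limited). The gripper opens to 85 mm and grips with 20 to 120 N. Pads are 22 mm wide; open, the fingers measure 114 mm over their backs; the gripper's body (76 mm by 85 mm) begins 54 mm behind the grasp point. The pads swing forward as they close: fully open they stand 13 mm farther back than shut.
Start: joints at [-0.85, 0.385, 0.008, 0, -1.194, -0.259], TCP at [0.278, -0.56, 0.231] pointing down, gripper open.
Joint ranges: [-3.14, 3.14], [-1.21, 2.06], [-1.07, 1.41], [-3.16, 2.05], [-2.99, -0.16], [-3.1, 3.1]. Speed limits (rad/s): [2.79, 2.79, 3.14, 3.14, 3.14, 3.14].

### API

Orientations are given as a rotation vector (axis times angle).
In Python, from station import monitor, viewer, manip, outline_of gives the robot as it stands.
- The arm moves only by the tool send_rows, never from a script. Its arguments are lists of equal length, an entry for each row: "slide": the shift along the tool's x, y, z in units of 40 mm (1.0 is 40 mm), a list of three; "dr": the turn, a rotation vector about the tool's x, y, z in units of 5 degrees (1.0 is 5 degrees), a list of three; "gripper": the opening, from -1 (shut) to 1 (fully open). In form: {"slide": [[dx, dy, dz], ...], "dr": [[ax, ay, az], ...], "gripper": [gripper, ...]}. A call has exactly 8 rows; each row shifts and turns the commanded pose from where the row before left it, along the tool's axes as they then stand; what a row does not reach is not made up. A row lasts 1/10 s, in which the tool goes at most 50 mm and 8.59 degrees, less where a joint would pass 70% of its speed; a pose out of reach is approached as far as the arm can. A call is refused whole if a number of a shift passes 1 or a number of a turn 1, either way. A call with a gripper value outside its range is refused whole. The fingers move at their own pace and stop on an object; "force" is the grip in N (left out, the last holds). Time passes only in rows, so rows that do not move let the fingers close, or fill a call up. It gives the time, the measured TCP pose, the force and the opening at its end, in the units of the state.
- monitor.get_state(): the state, without advancing time (a new reading comes with each control period).
- viewer.grab_frame(name): name is "scene" or "top" or "wrist"; returns the picture (420x560x3 uint8, red, green, blue); there is no depth.
- viewer.camera_model(name): a dict with "mtx" (3x3 intrinsics, pixels), "T" (4x4, takes a point from camera to world coordinates). Camera axes: x right, y up, looking along -z (the intrinsics and any distortion apply to the point x, -y, -z); pixel columns grow to the right and rows downward; lengths in m; the calibration is good to about 2 mm. A picture is of the moment at which its call begins: read the wrist's pose just before it. camera_model takes no time and is no camera call; for the wrist camera it gives the pose at the moment of the call.
- manip.close_job(): hands the job in, once; it reports no verdict.
Trained networks look in the newest picture that a camera, given by its name, has taken for a name from the list of things; names that differ only in an ending like _2 or _b are one class to them, and where a whole thing is asked for, a point or a joint stands for the part that bears it (a point fixed in the world has none). Each returns a list of dicts, best first, with "p" (0 to 1); they miss things now and then, are a little off and sometimes report something else, mostly with a low value. They report only what shows in the picture. A call takes as long as a camera call. They do not tell look-alikes from the thing itself.
- outline_of(camera, name): "pixels" (420x560 bool, what is visible of it) and "rect" ([left, top, right, bottom] in pixels, round what is visible of it).
The state is a dict: "t": time; "joint_positions": joint angles; "dq": joint speeds; "tau": joint torques, N m; "position": TCP position; "tool_rot": TCP orientation; "ft_force": force on the tool from outside, world axes, zero at the start; "moment": the same for the moment, N m; "gripper_width": opening from 0.0 (shut) to 1.0 (fully open).
Only numpy, scipy, OpenCV 4.12 (cv2) and the standard library are available. Lean on these libraries where they do the work, as an engineer would, in place of code of your own. Each camera call takes 0.05 s, during which the arm holds its last target. There are 200 camera calls.

## Working session

There is one attempt and no reset: what is moved stays moved. The work goes in short steps, Python scripts to look and compute and a tool call to move; the robot and the scene stay as the last step left them, time stands still between calls to the robot, and variables do not carry over. Pictures are saved under pics/ and viewed, about 12 in all and at most 16, crops included, and the job is handed in when it is done.

Besides the shell and the picture viewer there is one more tool, called after "Call:" as name(argument=value, ...) on one line, values as JSON. send_rows: Moves the arm, as the interface text tells. Its arguments: {"type":"object","properties":{"slide":{"type":"array"},"dr":{"type":"array"},"gripper":{"type":"array"},"force":{"type":"number"}},"required":["slide","dr","gripper"]}

```bash
ls; mkdir -p pics; python3 - <<'E'
from station import monitor, viewer
import cv2,numpy as np
np.set_printoptions(precision=4,suppress=True)
print(monitor.get_state())
for n in ("scene","top"):
    cv2.imwrite(f"pics/{n}0.png",viewer.grab_frame(n)[:,:,::-1]); print(viewer.camera_model(n))
E
```

```text
pics
{'t': 0.0, 'joint_positions': array([-0.8504,  0.3855,  0.0066, -0.0005, -1.194 , -0.2586]), 'dq': array([ 0.001 ,  0.0004,  0.0003,  0.0009, -0.0009, -0.001 ]), 'tau': array([  0.0007, -39.229 ,  18.8401,   4.1861,  -0.0046,  -0.    ]), 'position': array([ 0.2782, -0.559 ,  0.2302]), 'tool_rot': array([ 0.7185, -3.0577, -0.0033]), 'ft_force': array([-0.5092, -0.7779,  0.4005]), 'moment': array([ 0.0006, -0.0243, -0.0183]), 'gripper_width': 1.0015867952911897}
{'mtx': array([[416.5325,   0.    , 277.2313],
       [  0.    , 416.5325, 218.1482],
       [  0.    ,   0.    ,   1.    ]]), 'T': array([[-0.1439, -0.7729,  0.618 ,  1.2015],
       [ 0.9895, -0.1047,  0.0994,  0.0999],
       [-0.0122,  0.6259,  0.7798,  0.9194],
       [ 0.    ,  0.    ,  0.    ,  1.    ]])}
{'mtx': array([[400.8237,   0.    , 281.5205],
       [  0.    , 400.8237, 207.1286],
       [  0.    ,   0.    ,   1.    ]]), 'T': array([[-0.028 ,  0.9946, -0.1   ,  0.4665],
       [-0.9995, -0.0294, -0.0123, -0.0201],
       [-0.0152,  0.0996,  0.9949,  1.2432],
       [ 0.    ,  0.    ,  0.    ,  1.    ]])}
```

View pics/top0.png

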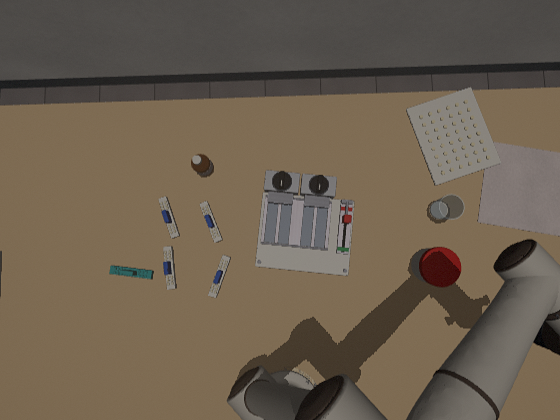

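View pics/scene0.png

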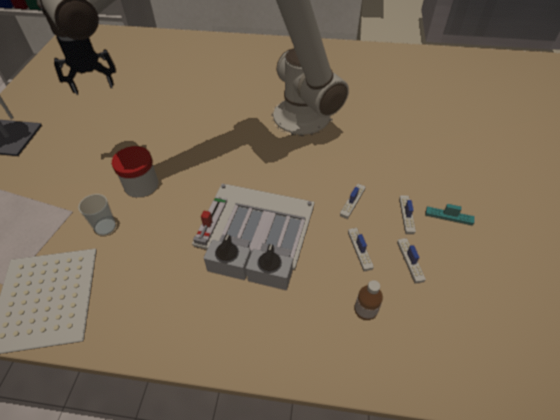

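```bash
cat > h.py <<'E'
import numpy as np,cv2
from station import monitor, viewer, manip, outline_of
from scipy.spatial.transform import Rotation as Rn
np.set_printoptions(precision=4,suppress=True)
def unproj(cam,uv,z):
    m=viewer.camera_model(cam) if isinstance(cam,str) else cam
    K,T=m["mtx"],m["T"]; uv=np.atleast_2d(uv).astype(float)
    d=np.c_[(uv[:,0]-K[0,2])/K[0,0],-(uv[:,1]-K[1,2])/K[1,1],-np.ones(len(uv))]@T[:3,:3].T
    return T[:3,3]+d*((z-T[2,3])/d[:,2])[:,None]
def proj(cam,P):
    m=viewer.camera_model(cam) if isinstance(cam,str) else cam
    K,T=m["mtx"],m["T"]; c=(np.atleast_2d(P)-T[:3,3])@T[:3,:3]
    return np.c_[K[0,0]*c[:,0]/-c[:,2]+K[0,2],K[1,1]*-c[:,1]/-c[:,2]+K[1,2]]
def pose():
    s=monitor.get_state(); R=Rn.from_rotvec(s["tool_rot"]).as_matrix(); return s,s["position"],R
def yaw(R): return np.degrees(np.arctan2(R[1,0],R[0,0]))
def plan(p,phi=None):
    """p world TCP target, phi world yaw deg of tool x: print turn first, then shift in turned tool axes."""
    s,q,R=pose()
    if phi is None: phi=yaw(R)
    a=np.radians(phi); Rt=np.c_[[np.cos(a),np.sin(a),0],[np.sin(a),-np.cos(a),0],[0,0,-1]]
    dr=Rn.from_matrix(R.T@Rt).as_rotvec(degrees=True)/5
    print("t%.1f"%s["t"],"at",q.round(4),"yaw%.1f"%yaw(R),"F",s["ft_force"].round(1),"g%.2f"%s["gripper_width"],"| turn",dr.round(2),"shift(after)",(Rt.T@(np.array(p)-q)/.04).round(2),"shift(now)",(R.T@(np.array(p)-q)/.04).round(2))
E
python3 - <<'E'
from h import *
im={n:viewer.grab_frame(n) for n in("top","scene")}
for n in im:
    hsv=cv2.cvtColor(im[n],cv2.COLOR_RGB2HSV)
    for name in("filler","lock","clamp_p","clamp_p_knob","strip0","jar","beaker","bottle"):
        for d in outline_of(n,name)[:6]:
            ys,xs=np.nonzero(d["pixels"]); r=cv2.minAreaRect(np.c_[xs,ys].astype(np.float32))
            print(n,name,round(d["p"],2),np.round(d["rect"]),"c",xs.mean().round(1),ys.mean().round(1),unproj(n,[r[0]],.0)[0][:2],np.round(r[1],1),len(xs))
E
```

```text
top filler 0.6 [252. 194. 354. 273.] c 305.3 236.4 [ 0.5067 -0.0734] [93.6 75.6] 6429
top filler 0.58 [155. 200. 176. 239.] c 168.4 217.2 [0.5703 0.3493] [41.1  9.5] 364
top clamp_p 0.61 [298. 174. 337. 206.] c 317.4 189.6 [ 0.6401 -0.1184] [35. 32.] 985
top clamp_p_knob 0.5 [270. 170. 289. 190.] c 281.6 180.6 [ 0.6739 -0.0069] [16.3 16.3] 230
top strip0 0.89 [207. 255. 230. 296.] c 219.2 276.2 [0.3839 0.1925] [10.8 45.2] 447
top strip0 0.66 [113. 266. 152. 276.] c 132.4 272.2 [0.404  0.4636] [41.4  9.4] 344
top strip0 0.62 [159. 202. 178. 236.] c 168.6 217.8 [0.5685 0.35  ] [40.8  9.9] 370
top strip0 0.62 [162. 249. 177. 291.] c 169.0 267.6 [0.4137 0.3487] [42.4 11. ] 421
top strip0 0.59 [199. 200. 223. 244.] c 210.4 221.4 [0.5528 0.2176] [42.3 10.6] 410
top jar 0.83 [410. 248. 462. 287.] c 436.2 266.2 [ 0.3939 -0.4696] [40. 49.] 1593
top beaker 0.63 [424. 195. 466. 223.] c 447.3 207.5 [ 0.5784 -0.5142] [25. 34.] 675
top bottle 0.94 [190. 152. 214. 175.] c 201.4 164.7 [0.7343 0.2443] [22.6 18.4] 364
scene filler 0.89 [191. 186. 309. 266.] c 255.9 219.7 [ 0.5023 -0.0825] [111.2  66.9
[... 792 characters left out ...]
 ] 333
scene strip0 0.75 [348. 227. 375. 268.] c 360.5 249.3 [0.5475 0.2199] [45.8 13.8] 534
scene strip0 0.6 [396. 240. 423. 284.] c 411.4 260.0 [0.5645 0.3528] [47.4 14.5] 550
scene strip0 0.49 [201. 210. 212. 240.] c 205.4 222.4 [ 0.5234 -0.212 ] [11.6 27.5] 207
scene jar 0.68 [112. 145. 161. 198.] c 135.1 171.0 [ 0.3462 -0.4828] [52.3 41.6] 1833
scene beaker 0.69 [351. 228. 375. 271.] c 360.6 249.6 [0.5478 0.2195] [45.8 14.2] 549
scene beaker 0.61 [ 80. 193. 115. 237.] c 97.6 214.2 [ 0.5271 -0.5275] [44.4 29.4] 1096
scene beaker 0.21 [115. 145. 159. 198.] c 135.5 171.0 [ 0.3493 -0.483 ] [52.2 40.2] 1759
scene bottle 0.91 [352. 280. 384. 322.] c 368.5 301.7 [0.6977 0.2407] [25.3 39.8] 825
```

```bash
python3 - <<'E'
from h import *
k=unproj("top",[[282,181],[319,184.5]],.105); print(k)
d=k[0]-k[1]; y=np.degrees(np.arctan2(-d[0],d[1])); print("yaw",y)
c=(k[0]+k[1])/2; a=np.radians(y); o=c-.115*np.array([np.cos(a),np.sin(a),0]); print("o",o)
print(unproj("top",[[347,207]],.079))
plan([o[0],o[1],.42],180+y)
m=viewer.camera_model("wrist"); s,q,R=pose(); print("cam in tool",R.T@(m["T"][:3,3]-q), R.T@m["T"][:3,:3]); print(m["mtx"])
E
```

```text
[[ 0.6563 -0.0095  0.105 ]
 [ 0.6429 -0.1152  0.105 ]]
yaw -7.216546473815102
o [ 0.5355 -0.0479  0.105 ]
[[ 0.5783 -0.1963  0.079 ]]
t1.0 at [ 0.2785 -0.5595  0.2313] yaw-153.5 F [ 0.7  0.3 -0.2] g1.00 | turn [-0.    0.    6.73] shift(after) [-4.77 13.5  -4.72] shift(now) [-11.45   8.59  -4.72]
cam in tool [ 0.0781 -0.     -0.1431] [[-0.0011  0.9533  0.3021]
 [ 1.      0.001   0.0003]
 [-0.0001  0.3021 -0.9533]]
[[377.3213   0.     275.5861]
 [  0.     377.3213 213.6693]
 [  0.       0.       1.    ]]
```

Call:
send_rows(slide=[[0,0,-0.6],[0,0,-0.6],[0,0,-0.6],[0,0,-0.6],[0,0,-0.6],[0,0,-0.6],[0,0,-0.6],[0,0,-0.52]], dr=[[0,0,0.84],[0,0,0.84],[0,0,0.84],[0,0,0.84],[0,0,0.84],[0,0,0.84],[0,0,0.84],[0,0,0.84]], gripper=[1,1,1,1,1,1,1,1])

```text
t: 1.8
position: [0.2784, -0.5595, 0.4217]
tool_rot: [0.2, 3.135, -0.002]
ft_force: [-0.3, 0.1, -0.5]
gripper_width: 0.999
```

Call:
send_rows(slide=[[-0.3,0.85,0],[-0.3,0.85,0],[-0.3,0.85,0],[-0.3,0.85,0],[-0.3,0.85,0],[-0.3,0.85,0],[-0.3,0.85,0],[-0.3,0.85,0]], dr=[[0,0,0],[0,0,0],[0,0,0],[0,0,0],[0,0,0],[0,0,0],[0,0,0],[0,0,0]], gripper=[1,1,1,1,1,1,1,1])

```text
t: 2.6
position: [0.4079, -0.3001, 0.4203]
tool_rot: [0.196, 3.135, -0.0]
ft_force: [0.3, -0.1, 0.1]
gripper_width: 0.999
```

Call:
send_rows(slide=[[-0.3,0.85,0],[-0.3,0.85,0],[-0.3,0.85,0],[-0.3,0.85,0],[-0.3,0.85,0],[-0.3,0.85,0],[-0.3,0.85,0],[-0.27,0.75,0]], dr=[[0,0,0],[0,0,0],[0,0,0],[0,0,0],[0,0,0],[0,0,0],[0,0,0],[0,0,0]], gripper=[1,1,1,1,1,1,1,1])

```text
t: 3.4
position: [0.5354, -0.0458, 0.4203]
tool_rot: [0.195, 3.135, 0.0]
ft_force: [-0.0, -0.5, 0.4]
gripper_width: 0.996
```

```bash
python3 - <<'E'
from h import *
plan([.5355,-.048,.42],172.8)
m=viewer.camera_model("wrist"); im=viewer.grab_frame("wrist")
np.savez("w1.npz",im=im,**m)
cv2.imwrite("pics/w1.png",im[:,:,::-1])
E
```

```text
t3.4 at [ 0.5354 -0.0458  0.4203] yaw172.9 F [-0.  -0.5  0.4] g1.00 | turn [0.   0.   0.02] shift(after) [-0.01 -0.05  0.01] shift(now) [-0.01 -0.05  0.01]
```

View pics/w1.png

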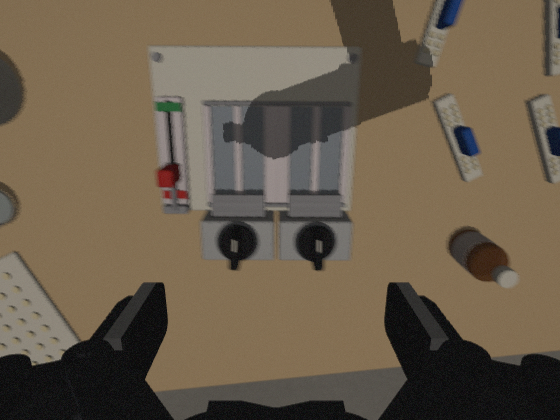

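```bash
python3 - <<'E'
from h import *
z=np.load("w1.npz"); m=dict(mtx=z["mtx"],T=z["T"]); im=z["im"]
g=cv2.cvtColor(im,cv2.COLOR_RGB2GRAY)
# knob discs: dark blobs
dark=((g<55)&(np.add.outer(np.arange(420),0*np.arange(560))<272)&(np.add.outer(np.arange(420),0*np.arange(560))>215)).astype(np.uint8)
for x0,x1 in((205,275),(280,352)):
    b=dark.copy(); b[:,:x0]=0; b[:,x1:]=0
    ys,xs=np.nonzero(b); print("dark",xs.min(),xs.max(),ys.min(),ys.max())
c=unproj(m,[[150,47],[360,47]],.02); print("plate near corners",c[:,:2],np.linalg.norm(c[0]-c[1]))
e=c[1]-c[0]; print("yaw",np.degrees(np.arctan2(-e[0],e[1])))
# hough circles
hc=cv2.HoughCircles(cv2.medianBlur(g,3)[200:280],cv2.HOUGH_GRADIENT,1,40,param1=80,param2=15,minRadius=16,maxRadius=26)
print(hc)
big=cv2.resize(im[35:275,140:365],None,fx=3,fy=2.5,interpolation=cv2.INTER_CUBIC); cv2.imwrite("pics/w1c.png",big[:,:,::-1])
E
```

```text
dark 205 272 216 269
dark 280 348 216 269
plate near corners [[ 0.3783 -0.1942]
 [ 0.413   0.0818]] 0.2782286561029388
yaw -7.164125384326341
[[[237.5  40.5  19.3]
  [314.5  39.5  20.2]
  [487.5  62.5  20.5]]]
```

View pics/w1c.png

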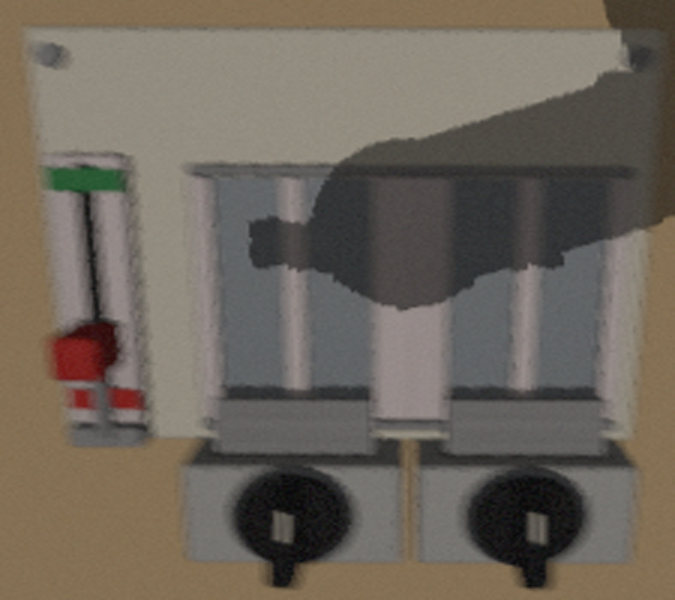

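```bash
python3 - <<'E'
from h import *
z=np.load("w1.npz"); m=dict(mtx=z["mtx"],T=z["T"])
f=lambda L:np.array([[a/3+140-.5,b/2.5+35-.5] for a,b in L])
a=np.radians(-7.165); X=np.array([np.cos(a),np.sin(a)]); Y=np.array([-X[1],X[0]])
def sh(n,px,h):
    p=unproj(m,px,h)[:,:2]; print(n,"along x",(p@X).round(4),"y",(p@Y).round(4))
sh("floor edges(±.092)",f([[221,300],[606,300]]),.02)
sh("block corners",f([[187,463],[403,463],[418,463],[636,463],[188,558],[402,558],[419,558],[632,558]]),.065)
sh("discs",[[237.5,240.5],[314.5,239.5]],.077)
sh("discs crop",f([[292,515],[526,515]]),.077)
sh("plate near corner,",f([[25,30],[662,32]]),.02)
sh("near floor edge -.069",f([[400,178]]),.02)
sh("near wall outer top",f([[400,165]]),.03)
sh("lock top",f([[83,358]]),.079)
sh("bar end caps z113",f([[284,527],[537,527]]),.113)
E
```

```text
floor edges(±.092) along x [0.5419 0.5419] y [-0.0689  0.1157]
block corners along x [0.6258 0.6258 0.6258 0.6258 0.6835 0.6835 0.6835 0.6835] y [-0.0818  0.0184  0.0254  0.1266 -0.0848  0.0179  0.026   0.1282]
discs along x [0.6521 0.6506] y [-0.0318  0.0747]
discs crop along x [0.6521 0.6521] y [-0.0327  0.0752]
plate near corner, along x [0.399 0.4  ] y [-0.1483  0.133 ]
near floor edge -.069 along x [0.4744] y [0.0171]
near wall outer top along x [0.4673] y [0.0171]
lock top along x [0.5632] y [-0.1208]
bar end caps z113 along x [0.6444 0.6444] y [-0.0324  0.0761]
```

```bash
cat >> h.py <<'E'
YAW=-7.165; _a=np.radians(YAW); FX=np.array([np.cos(_a),np.sin(_a)]); FY=np.array([-FX[1],FX[0]])
FO=.539*FX+.0225*FY
def F(x,y,z): return np.r_[FO+x*FX+y*FY,z]
def inF(p): d=np.array(p)[:2]-FO; return np.array([d@FX,d@FY])
E
python3 -c "
from h import *
plan(F(.028,-.147,.13),172.835)"
```

```text
t3.5 at [ 0.5373 -0.0428  0.4191] yaw173.1 F [ 1.7 -0.1 -1.1] g1.00 | turn [ 0.02 -0.    0.05] shift(after) [-0.71 -3.73  7.23] shift(now) [-0.7  -3.74  7.22]
```

Call:
send_rows(slide=[[-0.09,-0.47,0.9],[-0.09,-0.47,0.9],[-0.09,-0.47,0.9],[-0.09,-0.47,0.9],[-0.09,-0.47,0.9],[-0.09,-0.47,0.9],[-0.09,-0.47,0.9],[-0.08,-0.44,0.9]], dr=[[0,0,0.05],[0,0,0],[0,0,0],[0,0,0],[0,0,0],[0,0,0],[0,0,0],[0,0,0]], gripper=[1,1,1,1,1,1,1,1])

```text
t: 4.25
position: [0.5439, -0.2, 0.131]
tool_rot: [0.202, 3.134, -0.0]
ft_force: [0.5, 0.9, 0.2]
gripper_width: 0.998
```

Call:
send_rows(slide=[[0,0,0],[0,0,0.55],[0,0,0.55],[0,0,0.55],[0,0,0.5],[0,0,0],[0,0,0],[0,0,0]], dr=[[0,0,0],[0,0,0],[0,0,0],[0,0,0],[0,0,0],[0,0,0],[0,0,0],[0,0,0]], gripper=[1,1,1,1,1,1,1,1])

```text
t: 5.05
position: [0.5454, -0.1991, 0.0481]
tool_rot: [0.201, 3.132, -0.001]
ft_force: [0.4, -0.1, 0.2]
gripper_width: 0.999
```

```bash
python3 - <<'E'
from h import *
plan(F(.028,-.147,.043),172.835)
s,q,R=pose(); print(inF(q))
im=viewer.grab_frame("wrist"); cv2.imwrite("pics/w2.png",im[:,:,::-1])
E
```

```text
t5.0 at [ 0.5454 -0.1991  0.0481] yaw172.6 F [ 0.4 -0.1  0.2] g1.00 | turn [-0.    0.04 -0.04] shift(after) [-0.03  0.12  0.13] shift(now) [-0.02  0.12  0.13]
[ 0.027 -0.152]
```

View pics/w2.png

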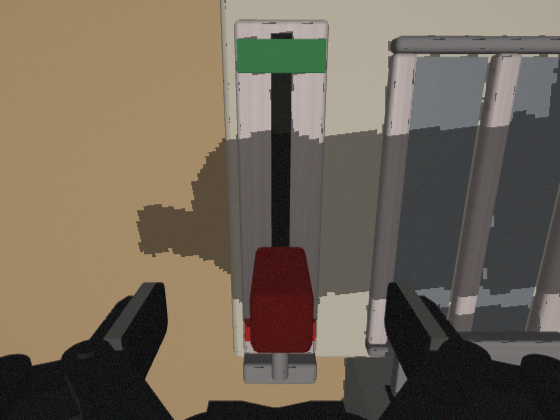

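Call:
send_rows(slide=[[0,0.05,0.1],[0,0,0],[0,0,0],[0,0,0],[0,0,0],[0,0,0],[0,0,0],[0,0,0]], dr=[[0,0,0],[0,0,0],[0,0,0],[0,0,0],[0,0,0],[0,0,0],[0,0,0],[0,0,0]], gripper=[-1,-1,-1,-1,-1,-1,-1,-1], force=40)

```text
t: 5.9
position: [0.5443, -0.197, 0.0423]
tool_rot: [0.202, 3.135, 0.0]
ft_force: [-0.3, 0.3, 3.1]
gripper_width: 0.249
```

```bash
python3 - <<'E'
from h import *
plan(F(-.042,-.147,.043),172.835)
s,q,R=pose(); print(inF(q),s["gripper_width"]*85,s["moment"])
E
```

```text
t5.9 at [ 0.5443 -0.197   0.0423] yaw172.6 F [-0.3  0.3  3.1] g0.25 | turn [ 0.    0.   -0.04] shift(after) [ 1.69  0.08 -0.02] shift(now) [ 1.69  0.07 -0.02]
[ 0.0256 -0.1501] 21.206735736827856 [ 0.3153  0.1607 -0.002 ]
```

Call:
send_rows(slide=[[0.3,0,0],[0.4,0,0],[0.4,0,0],[0.4,0,0],[0.35,0,0],[0,0,0],[0,0,0],[0,0,0]], dr=[[0,0,0],[0,0,0],[0,0,0],[0,0,0],[0,0,0],[0,0,0],[0,0,0],[0,0,0]], gripper=[-1,-1,-1,-1,-1,-1,-1,-1])

```text
t: 6.7
position: [0.4796, -0.1885, 0.0426]
tool_rot: [0.198, 3.116, -0.002]
ft_force: [19.0, -6.3, -17.5]
gripper_width: 0.252
```

```bash
python3 - <<'E'
from h import *
plan(F(-.042,-.147,.043),172.835)
s,q,R=pose(); print(inF(q),s["gripper_width"]*85,s["moment"])
E
```

```text
t6.7 at [ 0.4796 -0.1885  0.0426] yaw172.7 F [ 19.   -6.3 -17.5] g0.25 | turn [-0.    0.22 -0.02] shift(after) [ 0.06  0.07 -0.01] shift(now) [ 0.06  0.07 -0.01]
[-0.0396 -0.1497] 21.41462735313719 [-1.6561 -4.601  -0.1229]
```

Call:
send_rows(slide=[[-0.08,0,0],[0,0,0],[0,0,0],[0,0,0],[0,0,-0.5],[0,0,-0.9],[0,0,-0.9],[0,0,-0.9]], dr=[[0,0,0],[0,0,0],[0,0,0],[0,0,0],[0,0,0],[0,0,0],[0,0,0],[0,0,0]], gripper=[1,1,1,1,1,1,1,1])

```text
t: 7.5
position: [0.4731, -0.1879, 0.1714]
tool_rot: [-0.203, -3.134, -0.0]
ft_force: [0.2, 0.5, 0.2]
gripper_width: 0.998
```

Call:
send_rows(slide=[[-0.3,0.3,-0.9],[-0.5,0.3,-0.6],[-0.5,0.3,0],[0,0,0],[0,0,0],[0,0,0],[0,0,0],[0,0,0]], dr=[[0,0,0],[0,0,0],[0,0,0],[0,0,0],[0,0,0],[0,0,0],[0,0,0],[0,0,0]], gripper=[1,1,1,1,1,1,1,1])

```text
t: 8.3
position: [0.5296, -0.1592, 0.23]
tool_rot: [-0.203, -3.134, 0.0]
ft_force: [-0.3, 0.3, -0.4]
gripper_width: 0.997
```

```bash
python3 - <<'E'
from h import *
m=viewer.camera_model("wrist"); im=viewer.grab_frame("wrist"); cv2.imwrite("pics/w3.png",im[:,:,::-1]); np.savez("w3.npz",im=im,**m)
plan(F(.115,-.055,.15),172.835)
E
```

```text
t8.3 at [ 0.5298 -0.1592  0.23  ] yaw172.6 F [-1.5  0.4 -0.7] g1.00 | turn [-0.   -0.   -0.05] shift(after) [-2.71  1.48  2.  ] shift(now) [-2.71  1.5   2.  ]
```

View pics/w3.png

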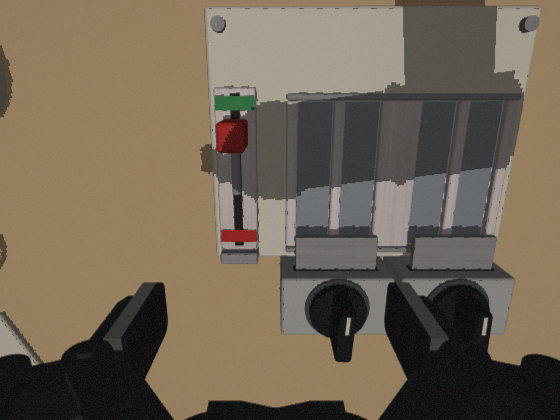

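```bash
python3 - <<'E'
from h import *
z=np.load("w3.npz"); m=dict(mtx=z["mtx"],T=z["T"])
def sh(n,px,h):
    p=unproj(m,px,h)[:,:2]; print(n,np.array([inF(q) for q in p]).round(4).tolist())
sh("lock top exp -.042,-.147",[[231.5,135.5]],.079)
sh("plate corners near",[[206,8.5],[540,8.5]],.02)
sh("plate far edge .02",[[217,254]],.02)
sh("block far corners .145,-.107/",[[283,334]],.065)
sh("far right .145,.107",[[505,331]],.065)
sh("near-left .085",[[281,278]],.065)
sh("disc",[[338,308],[457,308]],.077)
sh("wall outer near z.03",[[288,94],[519,94]],.03)
sh("near floor .069",[[299,101],[516,101]],.02)
big=cv2.resize(z["im"][85:265,205:545],None,fx=2.3,fy=3,interpolation=cv2.INTER_CUBIC); cv2.imwrite("pics/w3c.png",big[:,:,::-1])
E
```

```text
lock top exp -.042,-.147 [[-0.0416, -0.1485]]
plate corners near [[-0.1404, -0.1724], [-0.1388, 0.1072]]
plate far edge .02 [[0.0828, -0.1749]]
block far corners .145,-.107/ [[0.1461, -0.1087]]
far right .145,.107 [[0.144, 0.1022]]
near-left .085 [[0.087, -0.1105]]
disc [[0.1108, -0.0598], [0.1114, 0.0466]]
wall outer near z.03 [[-0.0718, -0.1038], [-0.0706, 0.0964]]
near floor .069 [[-0.0657, -0.0936], [-0.0646, 0.101]]
```

View pics/w3c.png

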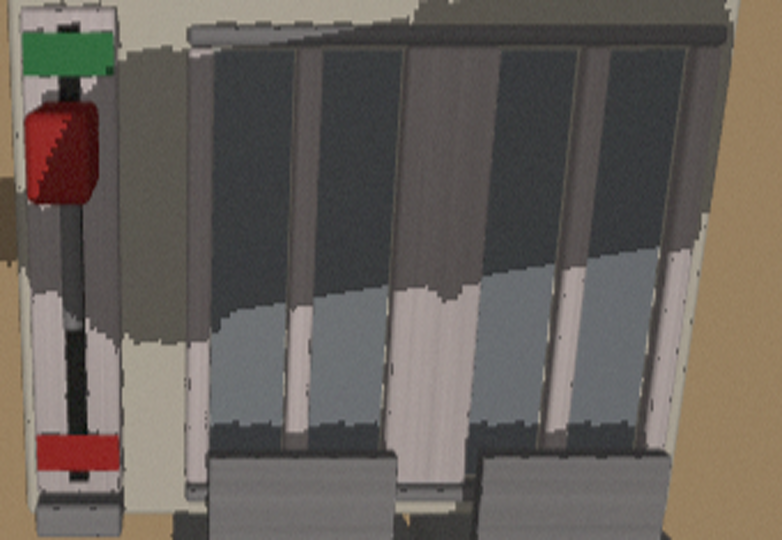

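```bash
python3 - <<'E'
from h import *
z=np.load("w3.npz"); m=dict(mtx=z["mtx"],T=z["T"])
g=np.array([[a/2.3+205-.28,b/3+85-.33] for b in(60,420) for a in ((213,291,320,400,500,575,612,685) if b==60 else (210,283,310,384,472,545,570,638))])
p=unproj(m,g,.02); r=np.array([inF(q) for q in p]); e=np.tile([-.092,-.06,-.05,-.018,.018,.05,.06,.092],2)
print((r*1000).round(1).tolist()); print(((r[:,1]-e)*1000).round(1))
n=unproj(m,[[a/2.3+205,48/3+84.7] for a in(250,540)],.02); print("near floor",[inF(q) for q in n])
E
```

```text
[[-62.6, -95.0], [-62.4, -64.5], [-62.3, -53.2], [-62.2, -21.9], [-61.9, 17.2], [-61.8, 46.5], [-61.7, 61.0], [-61.5, 89.5], [51.7, -95.0], [51.8, -63.5], [51.9, -51.9], [52.1, -20.0], [52.3, 17.9], [52.5, 49.3], [52.5, 60.1], [52.7, 89.3]]
[-3.  -4.5 -3.2 -3.9 -0.8 -3.5  1.  -2.5 -3.  -3.5 -1.9 -2.  -0.1 -0.7
  0.1 -2.7]
near floor [array([-0.0659, -0.0804]), array([-0.0653,  0.0326])]
```

```bash
sed -i 's/FO=.539\*FX+.0225\*FY/FO=.539*FX+.0203*FY/' h.py; python3 - <<'E'
from h import *
plan(F(.115,-.055,.14),172.835)
print(np.degrees(monitor.get_state()["joint_positions"]))
E
```

```text
t8.3 at [ 0.5298 -0.1592  0.23  ] yaw172.6 F [-1.5  0.4 -0.7] g1.00 | turn [-0.   -0.   -0.05] shift(after) [-2.71  1.43  2.25] shift(now) [-2.71  1.44  2.25]
[  0.0671  15.1235  -9.867   -0.0003 -65.031  -97.4845]
```

Call:
send_rows(slide=[[-0.68,0.36,0.5],[-0.68,0.36,0.5],[-0.68,0.36,0.6],[-0.67,0.36,0.65],[0,0,0],[0,0,0.5],[0,0,0.5],[0,0,0.4]], dr=[[0,0,-0.05],[0,0,0],[0,0,0],[0,0,0],[0,0,0],[0,0,0],[0,0,0],[0,0,0]], gripper=[1,1,1,1,1,1,1,1])

```text
t: 9.15
position: [0.6443, -0.1157, 0.0836]
tool_rot: [-0.196, -3.135, -0.0]
ft_force: [0.4, -0.6, -0.4]
gripper_width: 1.002
```

Call:
send_rows(slide=[[0,0,0],[0,0,0],[0,0,0],[0,0,0],[0,0,0],[0,0,0],[0,0,0],[0,0,0]], dr=[[0,0,0],[0,0,0],[0,0,0],[0,0,0],[0,0,0],[0,0,0],[0,0,0],[0,0,0]], gripper=[0,-1,-1,-1,-1,-1,-1,-1])

```text
t: 9.95
position: [0.6453, -0.1171, 0.0856]
tool_rot: [0.195, 3.134, -0.003]
ft_force: [-1.0, -5.1, 1.9]
gripper_width: 0.156
```

```bash
python3 - <<'E'
from h import *
plan(F(.115,-.055,.082),172.835)
s,q,R=pose(); print(inF(q),s["gripper_width"]*85,s["moment"])
E
```

```text
t9.9 at [ 0.6453 -0.1171  0.0856] yaw172.9 F [-1.  -5.1  1.9] g0.16 | turn [-0.02  0.02  0.01] shift(after) [0.02 0.03 0.09] shift(now) [0.02 0.03 0.09]
[ 0.1159 -0.056 ] 13.272746971980048 [-1.4389  0.1353 -0.001 ]
```

Call:
send_rows(slide=[[0,0,0],[0,0,0],[0,0,0],[0,0,0],[0,0,0],[0,0,0],[0,0,0],[0,0,0]], dr=[[0,0,-0.6],[0,0,-0.6],[0,0,-0.6],[0,0,0],[0,0,0],[0,0,0],[0,0,0],[0,0,0]], gripper=[-1,-1,-1,-1,-1,-1,-1,-1])

```text
t: 10.75
position: [0.6444, -0.117, 0.0858]
tool_rot: [-0.034, 3.141, 0.0]
ft_force: [-2.4, -4.7, 5.4]
gripper_width: 0.156
```

```bash
python3 - <<'E'
from h import *
plan(F(.115,-.055,.082),172.835)
s,q,R=pose(); print(inF(q),s["gripper_width"]*85,s["moment"])
E
```

```text
t10.8 at [ 0.6444 -0.117   0.0858] yaw-178.7 F [-2.4 -4.7  5.4] g0.16 | turn [0.   0.   1.68] shift(after) [0.   0.03 0.1 ] shift(now) [-0.    0.03  0.1 ]
[ 0.115  -0.0561] 13.291990968691998 [-1.0906  0.746  -2.3595]
```

Call:
send_rows(slide=[[0,0,0],[0,0,0],[0,0,0],[0,0,0],[0,0,0],[0,0,-0.6],[0,0,-0.8],[0,0,-0.8]], dr=[[0,0,0.9],[0,0,0.9],[0,0,0],[0,0,0],[0,0,0],[0,0,0],[0,0,-1],[0,0,-1]], gripper=[-1,-1,0.4,0.4,0.4,0.4,0.4,0.4])

```text
t: 11.55
position: [0.6447, -0.1149, 0.1726]
tool_rot: [0.086, -3.139, -0.0]
ft_force: [-0.0, -0.1, 0.1]
gripper_width: 0.698
```

Call:
send_rows(slide=[[0,0,0],[0,0,0],[0,0,0],[0,0,0],[0,0,0],[0,0,0],[0,0,0],[0,0,0]], dr=[[0,0,-1],[0,0,-1],[0,0,-1],[0,0,-1],[0,0,-1],[0,0,-1],[0,0,-1],[0,0,-1]], gripper=[0.4,0.4,0.4,0.4,0.4,0.4,0.4,0.4])

```text
t: 12.35
position: [0.645, -0.1149, 0.1719]
tool_rot: [1.155, -2.921, -0.0]
ft_force: [0.5, -0.0, -0.4]
gripper_width: 0.7
```

Call:
send_rows(slide=[[0,0,0],[0,0,0],[0,0,0],[0,0,0],[0,0,0],[0,0,0],[0,0,0],[0,0,0]], dr=[[0,0,-1],[0,0,-1],[0,0,-1],[0,0,-1],[0,0,-1],[0,0,-1],[0,0,-1],[0,0,-1]], gripper=[0.4,0.4,0.4,0.4,0.4,0.4,0.4,0.4])

```text
t: 13.15
position: [0.645, -0.1149, 0.172]
tool_rot: [2.085, -2.35, -0.001]
ft_force: [0.5, -0.4, 0.6]
gripper_width: 0.698
```

Call:
send_rows(slide=[[0,0,0],[0,0,0],[0,0,0],[0,0,0],[0,0,0],[0,0,0],[0,0,0],[0,0,0]], dr=[[0,0,-1],[0,0,-1],[0,0,-1],[0,0,-1],[0,0,-1],[0,0,-1],[0,0,-1],[0,0,-1]], gripper=[0.4,0.4,0.4,0.4,0.4,0.4,0.4,0.4])

```text
t: 13.95
position: [0.645, -0.1149, 0.172]
tool_rot: [-2.763, 1.495, 0.0]
ft_force: [-0.5, -0.7, -0.2]
gripper_width: 0.703
```

Call:
send_rows(slide=[[0,0,0],[0,0,0],[0,0,0],[0,0,0],[0,0,0],[0,0,0],[0,0,0],[0,0,0]], dr=[[0,0,-1],[0,0,-1],[0,0,-1],[0,0,-1],[0,0,-1],[0,0,-1],[0,0,-1],[0,0,-1]], gripper=[0.4,0.4,0.4,0.4,0.4,0.4,0.4,0.4])

```text
t: 14.75
position: [0.645, -0.1148, 0.172]
tool_rot: [-3.107, 0.46, 0.001]
ft_force: [1.5, 1.2, 1.0]
gripper_width: 0.699
```

```bash
python3 - <<'E'
from h import *
plan(F(.115,-.055,.082),-7.165)
print(np.degrees(monitor.get_state()["joint_positions"]))
E
```

```text
t14.8 at [ 0.645  -0.1148  0.172 ] yaw-16.8 F [1.5 1.2 1. ] g0.70 | turn [-0.    0.   -1.94] shift(after) [-0.01  0.03  2.25] shift(now) [-0.    0.03  2.25]
[  4.016   27.4133   0.2809  -0.0172 -62.8831  69.1442]
```

Call:
send_rows(slide=[[0,0.03,0],[0,0,0],[0,0,0.75],[0,0,0.75],[0,0,0.72],[0,0,0],[0,0,0],[0,0,0]], dr=[[0,0,-0.97],[0,0,-0.97],[0,0,0],[0,0,0],[0,0,0],[0,0,0],[0,0,0],[0,0,0]], gripper=[0.4,0.4,0.4,0.4,0.4,0.4,-1,-1])

```text
t: 15.55
position: [0.6461, -0.1164, 0.0854]
tool_rot: [3.135, -0.202, 0.006]
ft_force: [0.4, -0.9, 0.2]
gripper_width: 0.37
```

Call:
send_rows(slide=[[0,0,0],[0,0,0],[0,0,0],[0,0,0],[0,0,0],[0,0,0],[0,0,0],[0,0,0]], dr=[[0,0,0],[0,0,0],[0,0,0],[0,0,0.7],[0,0,0.7],[0,0,0.7],[0,0,0],[0,0,0]], gripper=[-1,-1,-1,-1,-1,-1,-1,-1])

```text
t: 16.35
position: [0.6458, -0.1169, 0.0855]
tool_rot: [3.103, -0.49, 0.006]
ft_force: [-0.3, -1.6, 5.4]
gripper_width: 0.157
```

```bash
python3 - <<'E'
from h import *
plan(F(.115,-.055,.082),-7.165)
s,q,R=pose(); print(inF(q),s["gripper_width"]*85,s["moment"])
E
```

```text
t16.4 at [ 0.6458 -0.1169  0.0855] yaw-17.9 F [-0.3 -1.6  5.4] g0.16 | turn [-0.   -0.04 -2.15] shift(after) [-0.03 -0.02  0.09] shift(now) [-0.04 -0.01  0.09]
[ 0.1164 -0.0557] 13.31555061142718 [-0.4545  0.1619 -0.1432]
```

Call:
send_rows(slide=[[0,0,0],[0,0,0],[0,0,0],[0,0,0],[0,0,0],[0,0,0],[0,0,0],[0,0,0]], dr=[[0,0,0.9],[0,0,0.9],[0,0,0.9],[0,0,0.9],[0,0,0.9],[0,0,0.9],[0,0,0.9],[0,0,0.9]], gripper=[-1,-1,-1,-1,-1,-1,-1,-1])

```text
t: 17.15
position: [0.6466, -0.116, 0.0855]
tool_rot: [-2.797, 1.426, -0.007]
ft_force: [0.2, 0.3, 5.6]
gripper_width: 0.155
```

Call:
send_rows(slide=[[0,0,0],[0,0,0],[0,0,0],[0,0,0],[0,0,0],[0,0,0],[0,0,0],[0,0,0]], dr=[[0,0,0.9],[0,0,0.9],[0,0,0.9],[0,0,0.9],[0,0,0.9],[0,0,0.9],[0,0,0.9],[0,0,0.9]], gripper=[-1,-1,-1,-1,-1,-1,-1,-1])

```text
t: 17.95
position: [0.6476, -0.1159, 0.0855]
tool_rot: [-2.22, 2.217, -0.008]
ft_force: [3.8, 1.2, 4.2]
gripper_width: 0.162
```

```bash
python3 - <<'E'
from h import *
plan(F(.115,-.055,.082),-7.165)
s,q,R=pose(); print(inF(q),s["gripper_width"]*85,s["moment"])
E
```

```text
t17.9 at [ 0.6476 -0.1159  0.0855] yaw-89.9 F [3.8 1.2 4.2] g0.16 | turn [ -0.06  -0.06 -16.55] shift(after) [-0.07  0.01  0.09] shift(now) [0.   0.08 0.09]
[ 0.118  -0.0545] 13.73550393066005 [ 0.152  -0.7088  0.8142]
```

Call:
send_rows(slide=[[0,0,0],[0,0,0],[0,0,0],[0,0,-0.8],[0,0,-0.8],[0,0,0],[0,0,0],[0,0,0]], dr=[[0,0,-0.4],[0,0,0],[0,0,0],[0,0,0],[0,0,0],[0,0,-1],[0,0,-1],[0,0,-1]], gripper=[0.4,0.4,0.4,0.4,0.4,0.4,0.4,0.4])

```text
t: 18.75
position: [0.6445, -0.1164, 0.1475]
tool_rot: [-2.529, 1.863, 0.0]
ft_force: [0.6, 0.1, -0.8]
gripper_width: 0.701
```

Call:
send_rows(slide=[[0,0,0],[0,0,0],[0,0,0],[0,0,0],[0,0,0],[0,0,0],[0,0,0],[0,0,0]], dr=[[0,0,-1],[0,0,-1],[0,0,-1],[0,0,-1],[0,0,-1],[0,0,-1],[0,0,-1],[0,0,-1]], gripper=[0.4,0.4,0.4,0.4,0.4,0.4,0.4,0.4])

```text
t: 19.55
position: [0.6444, -0.1164, 0.1471]
tool_rot: [-3.014, 0.886, 0.001]
ft_force: [-0.9, 0.0, 0.6]
gripper_width: 0.704
```

Call:
send_rows(slide=[[0,0,0],[0,0,0],[0,0,0],[0,0,0],[0,0,0],[0,-0.9,0],[0,-0.9,0],[0,-0.9,0]], dr=[[0,0,-1],[0,0,-1],[0,0,-1],[0,0,-1],[0,0,-1],[0,0,-0.15],[0,0,0],[0,0,0]], gripper=[0.4,0.4,0.4,0.4,0.4,0.4,0.4,0.4])

```text
t: 20.35
position: [0.6585, -0.0086, 0.1471]
tool_rot: [-3.135, 0.2, 0.001]
ft_force: [-0.5, -0.5, -0.5]
gripper_width: 0.699
```

```bash
python3 - <<'E'
from h import *
plan(F(.115,.054,.084),-7.165)
m=viewer.camera_model("wrist"); im=viewer.grab_frame("wrist"); cv2.imwrite("pics/w4.png",im[:,:,::-1]); np.savez("w4.npz",im=im,**m)
E
```

```text
t20.4 at [ 0.6585 -0.0086  0.1471] yaw-7.3 F [-0.5 -0.5 -0.5] g0.70 | turn [-0.    0.   -0.02] shift(after) [-0.01 -0.02  1.58] shift(now) [-0.01 -0.02  1.58]
```

View pics/w4.png

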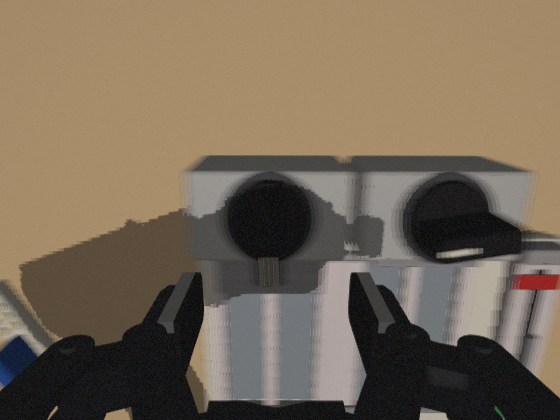

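Call:
send_rows(slide=[[0,0,0.5],[0,0,0.5],[0,0,0.5],[0,0,0],[0,0,0],[0,0,0],[0,0,0],[0,0,0]], dr=[[0,0,0],[0,0,0],[0,0,0],[0,0,0],[0,0,0],[0,0,0],[0,0,0],[0,0,0]], gripper=[0.4,0.4,0.4,0.4,-1,-1,-1,-1])

```text
t: 21.2
position: [0.6597, -0.0084, 0.0889]
tool_rot: [-3.134, 0.196, -0.005]
ft_force: [-0.8, 4.1, 3.2]
gripper_width: 0.154
```

Call:
send_rows(slide=[[0,0,0],[0,0,0],[0,0,0],[0,0,0],[0,0,0],[0,0,0],[0,0,0],[0,0,0]], dr=[[0,0,0],[0,0,0],[0,0,0],[0,0,0.6],[0,0,0.6],[0,0,0.4],[0,0,0],[0,0,0]], gripper=[-1,-1,-1,-1,-1,-1,-1,-1])

```text
t: 22.0
position: [0.6587, -0.0083, 0.0891]
tool_rot: [3.115, -0.403, 0.001]
ft_force: [-3.0, 5.5, 7.3]
gripper_width: 0.155
```

```bash
python3 - <<'E'
from h import *
plan(F(.115,.055,.082),-7.165)
s,q,R=pose(); print(inF(q),s["gripper_width"]*85,s["moment"])
E
```

```text
t22.0 at [ 0.6587 -0.0083  0.0891] yaw-14.8 F [-3.   5.5  7.3] g0.16 | turn [ 0.01 -0.01 -1.52] shift(after) [-0.02 -0.03  0.18] shift(now) [-0.02 -0.03  0.18]
[0.1156 0.0536] 13.192841488476688 [1.7314 1.0383 1.5445]
```

Call:
send_rows(slide=[[0,0,0],[0,0,0],[0,0,0],[0,0,0],[0,0,0],[0,0,0],[0,0,0],[0,0,0]], dr=[[0,0,-0.8],[0,0,-0.8],[0,0,-0.8],[0,0,-0.8],[0,0,-0.8],[0,0,0],[0,0,0],[0,0,0]], gripper=[-1,-1,-1,-1,-1,-1,-1,-1])

```text
t: 22.8
position: [0.6597, -0.0088, 0.0889]
tool_rot: [-3.138, -0.133, -0.005]
ft_force: [-0.1, 4.9, 4.5]
gripper_width: 0.154
```

```bash
python3 - <<'E'
from h import *
plan(F(.115,.055,.082),-7.165)
s,q,R=pose(); print(inF(q),s["gripper_width"]*85,s["moment"])
E
```

```text
t22.8 at [ 0.6597 -0.0088  0.0889] yaw4.9 F [-0.1  4.9  4.5] g0.15 | turn [-0.01 -0.04  2.41] shift(after) [-0.04 -0.04  0.17] shift(now) [-0.03 -0.05  0.17]
[0.1166 0.0532] 13.111675493267564 [1.244  0.1528 0.1391]
```

Gives this way. 14.2 more units.

Call:
send_rows(slide=[[0,0,0],[0,0,0],[0,0,0],[0,0,0],[0,0,0],[0,0,0],[0,0,0],[0,0,0]], dr=[[0,0,-0.9],[0,0,-0.9],[0,0,-0.9],[0,0,-0.9],[0,0,-0.9],[0,0,-0.9],[0,0,-0.9],[0,0,-0.9]], gripper=[-1,-1,-1,-1,-1,-1,-1,-1])

```text
t: 23.6
position: [0.6601, -0.0099, 0.0889]
tool_rot: [2.941, 1.099, 0.006]
ft_force: [1.5, -0.1, 2.2]
gripper_width: 0.154
```

Call:
send_rows(slide=[[0,0,0],[0,0,0],[0,0,0],[0,0,0],[0,0,0],[0,0,0],[0,0,0],[0,0,0]], dr=[[0,0,-0.9],[0,0,-0.9],[0,0,-0.9],[0,0,-0.9],[0,0,-0.9],[0,0,-0.9],[0,0,-0.9],[0,0,-0.9]], gripper=[-1,-1,-1,-1,-1,-1,-1,-1])

```text
t: 24.4
position: [0.661, -0.0107, 0.089]
tool_rot: [2.46, 1.947, 0.007]
ft_force: [3.8, -2.3, 2.8]
gripper_width: 0.158
```

```bash
python3 - <<'E'
from h import *
plan(F(.115,.055,.082),-7.165)
s,q,R=pose(); print(inF(q),s["gripper_width"]*85,s["moment"],np.degrees(s["joint_positions"]))
E
```

```text
t24.4 at [ 0.661  -0.0107  0.089 ] yaw76.7 F [ 3.8 -2.3  2.8] g0.16 | turn [ 0.05 -0.06 16.78] shift(after) [-0.08 -0.09  0.18] shift(now) [ 0.08 -0.09  0.17]
[0.1182 0.0515] 13.405817916367035 [-1.065  -0.9768 -1.8354] [ 13.1054  32.2308  -4.4617   0.1272 -52.9845 153.5391]
```

```bash
sed -i 's/FO=.539\*FX+.0203\*FY/FO=.542*FX+.0192*FY/' h.py; python3 - <<'E'
from h import *
plan([.414,.188,.22],-7.165)
E
```

```text
t24.4 at [ 0.661  -0.0107  0.089 ] yaw76.7 F [ 3.8 -2.3  2.8] g0.16 | turn [ 0.05 -0.06 16.78] shift(after) [-6.75 -4.16 -3.27] shift(now) [ 3.42 -7.13 -3.31]
```

Call:
send_rows(slide=[[0,0,0],[0,0,0],[0,0,0],[0,0,-0.8],[0,0,-0.9],[0,0,-0.9],[0,0,-0.7],[0,0,0]], dr=[[0,0,0.4],[0,0,0],[0,0,0],[0,0,0],[0,0,0.4],[0,0,1],[0,0,1],[0,0,1]], gripper=[0.4,0.4,0.4,0.4,0.4,0.4,0.4,0.4])

```text
t: 25.2
position: [0.6609, -0.0095, 0.225]
tool_rot: [2.748, 1.513, 0.014]
ft_force: [0.3, -0.7, -0.3]
gripper_width: 0.703
```

Call:
send_rows(slide=[[0,0,0],[0,0,0],[0,0,0],[0,0,0],[0,0,0],[0,0,0],[0,0,0],[0,0,0]], dr=[[0,0,1],[0,0,1],[0,0,1],[0,0,1],[0,0,1],[0,0,1],[0,0,1],[0,0,1]], gripper=[0.4,0.4,0.4,0.4,0.4,0.4,0.4,0.4])

```text
t: 26.0
position: [0.6583, -0.0095, 0.219]
tool_rot: [3.104, 0.482, -0.002]
ft_force: [-0.8, -0.2, -0.2]
gripper_width: 0.703
```

Call:
send_rows(slide=[[-0.8,-0.65,0],[-0.8,-0.65,0],[-0.8,-0.65,0],[-0.8,-0.65,0],[-0.8,-0.65,0],[-0.8,-0.65,0],[-0.8,-0.65,0],[-0.8,-0.65,0]], dr=[[0,0,1],[0,0,1],[0,0,1],[0,0,1],[0,0,1],[0,0,0],[0,0,0],[0,0,0]], gripper=[0.4,0.4,0.4,0.4,0.4,0.4,0.4,0.4])

```text
t: 26.8
position: [0.3969, 0.1868, 0.2194]
tool_rot: [-3.135, 0.196, -0.001]
ft_force: [-0.4, 0.9, -0.3]
gripper_width: 0.696
```

```bash
cat >> h.py <<'E'
from scipy.optimize import minimize
def boxpts(x0,x1,y0,y1,z0,z1): return np.array([[a,b,c] for a in(x0,x1) for b in(y0,y1) for c in(z0,z1)])
BAR=boxpts(-.065,.065,-.013,.013,0,.016); BLK=boxpts(-.02,.02,-.007,.007,.016,.05)
def world(P,x,y,th,z0=0): c,s=np.cos(th),np.sin(th); return np.c_[x+c*P[:,0]-s*P[:,1],y+s*P[:,0]+c*P[:,1],P[:,2]+z0]
def sil(m,v,z0=0,parts=(BAR,BLK)):
    im=np.zeros((840,1120),np.uint8)
    for P in parts: cv2.fillConvexPoly(im,cv2.convexHull((proj(m,world(P,*v,z0))*32+16).astype(np.int32)),255,shift=4)
    return cv2.resize(im,(560,420),interpolation=cv2.INTER_AREA)/255.
def fit(m,mask,v0,z0=0,parts=(BAR,BLK)):
    mk=cv2.GaussianBlur(mask.astype(float),(5,5),0)
    f=lambda v:np.abs(cv2.GaussianBlur(sil(m,(v[0],v[1],v[2]),z0,parts),(5,5),0)-mk).sum()/mk.sum()
    best=None
    for d in(0,):
        s=np.array([[0,0,0],[.008,0,0],[0,.008,0],[0,0,.15]])+v0
        r=minimize(f,v0,method="Nelder-Mead",options=dict(initial_simplex=s,maxiter=200,xatol=1e-4,fatol=1e-4))
        if best is None or r.fun<best.fun: best=r
    return best.x,best.fun
def bluemask(im):
    h=cv2.cvtColor(im,cv2.COLOR_RGB2HSV); return (h[...,0]>107)&(h[...,0]<132)&(h[...,1]>110)&(h[...,2]>25)
def strips(cam="wrist",name="strip0",fn=None):
    m=viewer.camera_model(cam); im=viewer.grab_frame(cam)
    if fn: cv2.imwrite(fn,im[:,:,::-1])
    b=bluemask(im)
    for d in outline_of(cam,name)[:6]:
        mk=d["pixels"]; ys,xs=np.nonzero(mk)
        if len(xs)<50: continue
        bl=(b&mk).sum()/len(xs)
        r=cv2.minAreaRect(np.c_[xs,ys].astype(np.float32)); bx=cv2.boxPoints(r)
        w=unproj(m,bx,.012)[:,:2]; e1,e2=w[1]-w[0],w[2]-w[1]; e=e1 if np.linalg.norm(e1)>np.linalg.norm(e2) else e2
        th=np.arctan2(e[1],e[0]); th=(th+np.pi/2)%np.pi-np.pi/2
        v,c=fit(m,mk,np.r_[w.mean(0),th])
        print("p%.2f blue%.2f px(%d,%d) xy %.4f %.4f th %.1f cost %.2f rect %s"%(d["p"],bl,xs.mean(),ys.mean(),v[0],v[1],np.degrees(v[2]),c,np.round(d["rect"])))
E
python3 - <<'E'
from h import *
strips(fn="pics/w5.png")
plan([.414,.188,.22],-7.165)
E
```

```text
p0.93 blue0.16 px(78,36) xy 0.5695 0.3440 th 17.3 cost 0.06 rect [ 30.   0. 121.  80.]
p0.90 blue0.10 px(236,37) xy 0.5511 0.2147 th 20.9 cost 0.04 rect [201.   1. 269.  84.]
p0.86 blue0.19 px(107,178) xy 0.4140 0.3423 th 5.5 cost 0.12 rect [ 71. 114. 148. 250.]
p0.82 blue0.13 px(274,188) xy 0.3842 0.1905 th -21.0 cost 0.04 rect [246. 124. 304. 259.]
p0.62 blue0.00 px(32,207) xy 0.4032 0.4625 th 82.4 cost 0.05 rect [  1. 192.  71. 219.]
t26.9 at [0.3958 0.1883 0.2197] yaw-6.8 F [ 0.3  0.2 -0.5] g0.70 | turn [-0.01 -0.    0.07] shift(after) [ 0.45 -0.05 -0.01] shift(now) [ 0.45 -0.05 -0.01]
```

View pics/w5.png

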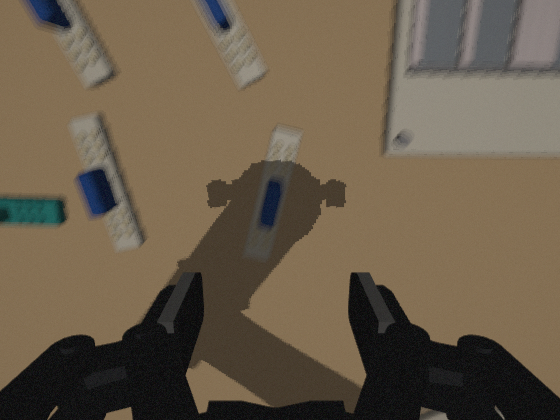

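```bash
python3 - <<'E'
from h import *
plan([.3842,.1905,.022],-21)
E
```

```text
t26.9 at [0.3958 0.1883 0.2197] yaw-6.8 F [ 0.3  0.2 -0.5] g0.70 | turn [-0.01 -0.    2.84] shift(after) [-0.29  0.05  4.94] shift(now) [-0.3  -0.02  4.94]
```

Call:
send_rows(slide=[[0,0,0],[0,0,0],[0,0,0],[-0.15,0.02,0.7],[-0.14,0.03,0.8],[0,0,0.9],[0,0,0.9],[0,0,0]], dr=[[0,0,0.95],[0,0,0.95],[0,0,0.94],[0,0,0],[0,0,0],[0,0,0],[0,0,0],[0,0,0]], gripper=[0.4,0.4,0.4,0.4,0.4,0.4,0.4,0.4])

```text
t: 27.7
position: [0.3844, 0.1856, 0.0837]
tool_rot: [3.078, -0.583, -0.01]
ft_force: [-0.1, -0.3, 0.3]
gripper_width: 0.699
```

Call:
send_rows(slide=[[0,0,0.8],[0,0,0.8],[0,0,0],[0,0,0],[0,0,0],[0,0,0],[0,0,0],[0,0,0]], dr=[[0,0,0],[0,0,0],[0,0,0],[0,0,0],[0,0,0],[0,0,0],[0,0,0],[0,0,0]], gripper=[0.4,0.4,0.4,-1,-1,-1,-1,-1], force=50)

```text
t: 28.5
position: [0.3878, 0.1896, 0.0251]
tool_rot: [-3.084, 0.581, -0.004]
ft_force: [-1.6, 0.5, 6.4]
gripper_width: 0.154
```

```bash
python3 - <<'E'
from h import *
plan([.3842,.1905,.022],-21)
plan(F(0,.076,.09),-7.165)
E
```

```text
t28.5 at [0.3878 0.1896 0.0251] yaw-21.3 F [-1.6  0.5  6.4] g0.15 | turn [-0.04 -0.02 -0.07] shift(after) [-0.09  0.01  0.08] shift(now) [-0.09  0.01  0.08]
t28.5 at [0.3878 0.1896 0.0251] yaw-21.3 F [-1.6  0.5  6.4] g0.15 | turn [-0.04 -0.02 -2.84] shift(after) [ 4.52  3.53 -1.62] shift(now) [ 5.25  2.31 -1.62]
```

Call:
send_rows(slide=[[0,0,-0.6],[0,0,-0.9],[0,0,-0.9],[0,0,0],[0.58,0.44,0],[0.58,0.44,0],[0.58,0.44,0],[0.58,0.44,0]], dr=[[0,0,0],[0,0,-0.95],[0,0,-0.95],[0,0,-0.94],[0,0,0],[0,0,0],[0,0,0],[0,0,0]], gripper=[-1,-1,-1,-1,-1,-1,-1,-1])

```text
t: 29.3
position: [0.4707, 0.1063, 0.1203]
tool_rot: [-3.134, 0.196, -0.002]
ft_force: [0.6, 0.6, -1.3]
gripper_width: 0.152
```

Call:
send_rows(slide=[[0.58,0.44,0],[0.58,0.44,0],[0.58,0.44,0],[0.55,0.44,0],[0,0,0],[0,0,0],[0,0,0],[0,0,0]], dr=[[0,0,0],[0,0,0],[0,0,0],[0,0,0],[0,0,0],[0,0,0],[0,0,0],[0,0,0]], gripper=[-1,-1,-1,-1,-1,-1,-1,-1])

```text
t: 30.1
position: [0.5515, 0.0264, 0.1197]
tool_rot: [-3.135, 0.195, -0.0]
ft_force: [0.5, -0.6, -1.1]
gripper_width: 0.154
```

```bash
python3 - <<'E'
from h import *
plan(F(.0035,.076,.045),-7.165)
m=viewer.camera_model("wrist"); im=viewer.grab_frame("wrist"); cv2.imwrite("pics/w6.png",im[:,:,::-1]); np.savez("w6.npz",im=im,**m)
s,q,R=pose(); print(inF(q))
# predicted outlines of strip in hand and of bay floor
for d in(-.0035,0):
  v=q[:2]+d*FX; print(d,proj(m,world(BAR,v[0],v[1],_a,q[2]-.025)).round(0).tolist())
print("bay3",proj(m,np.array([F(x,y,.02) for x in(-.069,.069) for y in(.06,.092)])).round(0).tolist())
E
```

```text
t30.1 at [0.5515 0.0264 0.1197] yaw-7.1 F [ 0.5 -0.6 -1.1] g0.15 | turn [-0.   -0.    0.01] shift(after) [ 0.04 -0.01  1.87] shift(now) [ 0.04 -0.01  1.87]
[0.002  0.0758]Traceback (most recent call last):
  File "<stdin>", line 7, in <module>
NameError: name '_a' is not defined
```

View pics/w6.png

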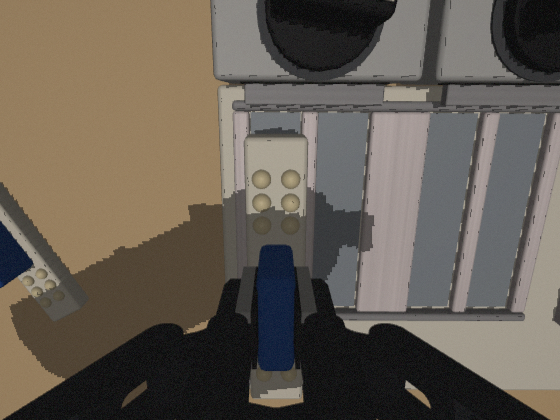

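```bash
python3 - <<'E'
from h import *
import h
z=np.load("w6.npz"); m=dict(mtx=z["mtx"],T=z["T"]); q=np.array([.5515,.0264,.1197])
for d in(-.0035,0):
  v=q[:2]+d*FX; p=proj(m,world(BAR,v[0],v[1],h._a,q[2]-.025)).round(1); print(d,"far top",p[[5,7]].tolist(),"near top",p[[1,3]].tolist(),"near bot",p[[0,2]].tolist())
print("bays floor far/near",[proj(m,np.array([F(x,y,.02) for y in(.06,.05,.018,-.018,-.05,-.06)])).round(0).tolist() for x in(.069,-.069)])
g=cv2.cvtColor(z["im"],cv2.COLOR_RGB2GRAY).astype(int)
print("col275",g[125:150,270:280].mean(1).round().tolist())
print("near",g[380:410,268:285].mean(1).round().tolist())
print("floor col340 far",g[98:122,335:350].mean(1).round().tolist(),"near",g[300:325,350:360].mean(1).round().tolist())
print("row200",g[200,300:530:2].tolist())
E
```

```text
-0.0035 far top [[307.5, 134.3], [241.9, 134.3]] near top [[301.0, 398.4], [249.0, 398.4]] near bot [[299.1, 375.6], [251.0, 375.6]]
0 far top [[307.7, 125.3], [241.6, 125.3]] near top [[301.1, 392.7], [248.9, 392.7]] near bot [[299.2, 370.3], [250.9, 370.3]]
bays floor far/near [[[300.0, 110.0], [317.0, 110.0], [368.0, 110.0], [426.0, 110.0], [478.0, 110.0], [494.0, 110.0]], [[297.0, 306.0], [310.0, 306.0], [354.0, 306.0], [403.0, 306.0], [447.0, 306.0], [461.0, 306.0]]]
col275 [116.0, 116.0, 109.0, 71.0, 61.0, 60.0, 60.0, 60.0, 63.0, 71.0, 77.0, 78.0, 104.0, 134.0, 143.0, 145.0, 157.0, 163.0, 163.0, 163.0, 164.0, 163.0, 163.0, 164.0, 162.0]
near [84.0, 85.0, 84.0, 84.0, 84.0, 84.0, 85.0, 84.0, 84.0, 113.0, 151.0, 156.0, 156.0, 156.0, 156.0, 156.0, 156.0, 157.0, 138.0, 131.0, 131.0, 130.0, 130.0, 131.0, 131.0, 130.0, 107.0, 52.0, 23.0, 20.0]
floor col340 far [111.0, 111.0, 112.0, 114.0, 115.0, 115.0, 91.0, 70.0, 92.0, 105.0, 101.0, 86.0, 80.0, 79.0, 98.0, 113.0, 114.0, 114.0, 114.0, 114.0, 114.0, 114.0, 114.0, 114.0] near [104.0, 103.0, 104.0, 104.0, 105.0, 113.0, 134.0, 126.0, 92.0, 78.0, 74.0, 62.0, 55.0, 70.0, 90.0, 100.0, 107.0, 107.0, 106.0, 83.0, 112.0, 151.0, 157.0, 157.0, 157.0]
row200 [159, 162, 144, 94, 90, 87, 86, 78, 60, 60, 61, 62, 61, 109, 111, 109, 108, 112, 109, 109, 111, 110, 109, 108, 109, 109, 111, 109, 108, 110, 111, 86, 64, 128, 151, 158, 158, 153, 154, 152, 154, 154, 160, 156, 155, 150, 151, 152, 156, 155, 155, 155, 154, 153, 150, 156, 154, 154, 148, 103, 109, 108, 106, 106, 107, 108, 102, 108, 105, 105, 104, 108, 106, 105, 107, 108, 107, 105, 106, 106, 104, 107, 137, 64, 70, 106, 144, 157, 155, 162, 155, 154, 133, 106, 107, 106, 102, 105, 103, 104, 104, 106, 104, 106, 106, 104, 103, 104, 107, 103, 103, 105, 105, 106, 87]
```

```bash
python3 - <<'E'
from h import *
import h
from scipy.optimize import fsolve
z=np.load("w6.npz"); m=dict(mtx=z["mtx"],T=z["T"]); q=np.array([.5515,.0264,.1197])
def f(p,far,near):
  v=q[:2]+p[0]*FX; P=proj(m,world(BAR,v[0],v[1],h._a,q[2]-.025+p[1])); return [P[5,1]-far,P[1,1]-near]
for far,near in((137,406),(137,403),(137,398.5),(135.5,406)): print(far,near,fsolve(f,[0,0],args=(far,near)))
E
```

```text
137 406 [-0.0041  0.0042]
137 403 [-0.0043  0.0021]
137 398.5 [-0.0047 -0.0011]
135.5 406 [-0.0035  0.0049]
```

Call:
send_rows(slide=[[0.06,0,0],[0,0,0.5],[0,0,0.5],[0,0,0.4],[0,0,0.2],[0,0,0.1],[0,0,0],[0,0,0]], dr=[[0,0,0],[0,0,0],[0,0,0],[0,0,0],[0,0,0],[0,0,0],[0,0,0],[0,0,0]], gripper=[-1,-1,-1,-1,-1,-1,-1,-1])

```text
t: 30.95
position: [0.5551, 0.0257, 0.052]
tool_rot: [-3.135, 0.196, -0.002]
ft_force: [-0.0, 0.6, -0.4]
gripper_width: 0.155
```

```bash
python3 - <<'E'
from h import *
plan(F(.0042,.076,.045),-7.165)
E
```

```text
t30.9 at [0.5551 0.0257 0.052 ] yaw-7.2 F [-0.   0.6 -0.4] g0.16 | turn [-0.01 -0.02 -0.  ] shift(after) [-0.03 -0.01  0.18] shift(now) [-0.03 -0.01  0.18]
```

Call:
send_rows(slide=[[-0.02,0,0.06],[0,0,0.06],[0,0,0.06],[0,0,0],[0,0,0],[0,0,0],[0,0,0],[0,0,0]], dr=[[0,0,0],[0,0,0],[0,0,0],[0,0,0],[0,0,0],[0,0,0],[0,0,0],[0,0,0]], gripper=[-1,-1,-1,-1,-1,-1,-1,-1])

```text
t: 31.75
position: [0.5539, 0.0256, 0.0452]
tool_rot: [3.135, -0.196, 0.001]
ft_force: [-2.3, 0.7, 5.1]
gripper_width: 0.151
```

```bash
python3 - <<'E'
from h import *
plan(F(.0042,.076,.045),-7.165)
E
```

```text
t31.8 at [0.5539 0.0256 0.0452] yaw-7.2 F [-2.3  0.7  5.1] g0.15 | turn [-0.   -0.01  0.  ] shift(after) [-0.   -0.02  0.  ] shift(now) [-0.   -0.02  0.  ]
```

Call:
send_rows(slide=[[0,0,0],[0,0,0],[0,0,0],[0,0,-0.5],[0,0,-0.9],[0,0,-0.9],[0,-0.2,-0.9],[0,-0.6,-0.9]], dr=[[0,0,0],[0,0,0],[0,0,0],[0,0,0],[0,0,0],[0,0,0],[0,0,0],[0,0,0]], gripper=[-0.3,-0.3,-0.3,-0.3,-0.3,-0.3,-0.3,-0.3])

```text
t: 32.55
position: [0.5572, 0.0564, 0.2095]
tool_rot: [3.135, -0.201, -0.001]
ft_force: [1.2, 0.0, 0.1]
gripper_width: 0.349
```

Call:
send_rows(slide=[[-0.1,-0.8,0],[-0.1,-0.8,0],[-0.2,-0.8,0],[-0.2,-0.8,0],[0,-0.6,0],[0,0,0],[0,0,0],[0,0,0]], dr=[[0,0,-0.7],[0,0,-0.7],[0,0,-0.7],[0,0,-0.7],[0,0,-0.7],[0,0,-0.7],[0,0,-0.7],[0,0,-0.7]], gripper=[0.4,0.4,0.4,0.4,0.4,0.4,0.4,0.4])

```text
t: 33.35
position: [0.535, 0.2095, 0.2077]
tool_rot: [3.089, 0.572, -0.001]
ft_force: [0.5, 0.2, -0.2]
gripper_width: 0.699
```

```bash
python3 - <<'E'
from h import *
strips(fn="pics/w7.png")
plan([.551,.2147,.022],20.9)
E
```

```text
p0.98 blue0.22 px(140,83) xy 0.5681 0.3450 th 18.0 cost 0.06 rect [114.   3. 162. 166.]
p0.91 blue0.26 px(474,240) xy 0.5461 0.0126 th -7.0 cost 0.07 rect [415. 176. 526. 304.]
p0.81 blue0.24 px(101,244) xy 0.4141 0.3436 th 4.3 cost 0.09 rect [ 72. 180. 131. 311.]
p0.77 blue0.18 px(276,158) xy 0.5508 0.2153 th 20.2 cost 0.02 rect [262.  88. 293. 233.]
p0.77 blue0.00 px(23,234) xy 0.4025 0.4623 th 81.8 cost 0.05 rect [  1. 206.  53. 257.]
p0.17 blue0.00 px(492,269) xy 0.5356 -0.0498 th 9.2 cost 0.72 rect [350. 140. 560. 398.]
t33.5 at [0.5351 0.2092 0.2078] yaw20.8 F [-0.3 -0.2  0.4] g0.70 | turn [ 0.    0.01 -0.02] shift(after) [0.42 0.01 4.65] shift(now) [0.42 0.01 4.65]
```

Call:
send_rows(slide=[[0.2,-0.01,0.5],[0.2,0,0.9],[0.02,0,0.9],[0,0,0.9],[0,0,0.8],[0,0,0.5],[0,0,0.1],[0,0,0]], dr=[[0,0,0.12],[0,0,0],[0,0,0],[0,0,0],[0,0,0],[0,0,0],[0,0,0],[0,0,0]], gripper=[0.4,0.4,0.4,0.4,0.4,0.4,0.4,0.4])

```text
t: 34.25
position: [0.5509, 0.2152, 0.0237]
tool_rot: [3.092, 0.55, -0.001]
ft_force: [0.3, -0.2, 0.7]
gripper_width: 0.701
```

Call:
send_rows(slide=[[0,0,0],[0,0,0],[0,0,0],[0,0,0],[0,0,0],[0,0,0],[0,0,0],[0,0,0]], dr=[[0,0,0],[0,0,0],[0,0,0],[0,0,0],[0,0,0],[0,0,0],[0,0,0],[0,0,0]], gripper=[-1,-1,-1,-1,-1,-1,-1,-1])

```text
t: 35.05
position: [0.5514, 0.2158, 0.0254]
tool_rot: [-3.092, -0.552, -0.003]
ft_force: [-1.1, -0.4, 6.0]
gripper_width: 0.152
```

```bash
python3 - <<'E'
from h import *
plan([.5508,.2153,.022],20.2)
plan(F(0,.034,.115),-7.165)
E
```

```text
t35.0 at [0.5514 0.2158 0.0254] yaw20.2 F [-1.1 -0.4  6. ] g0.15 | turn [-0.   -0.02  0.01] shift(after) [-0.02  0.01  0.08] shift(now) [-0.02  0.01  0.08]
t35.0 at [0.5514 0.2158 0.0254] yaw20.2 F [-1.1 -0.4  6. ] g0.15 | turn [-0.01 -0.02  5.48] shift(after) [ 0.54  5.74 -2.24] shift(now) [-2.15  5.35 -2.25]
```

Call:
send_rows(slide=[[0,0,-0.6],[0,0,-0.9],[0,0,-0.8],[0,0,0],[0,0,0],[0,0,0],[0,0,0],[0,0,0]], dr=[[0,0,0],[0,0,0],[0,0,0.9],[0,0,0.9],[0,0,0.9],[0,0,0.9],[0,0,0.94],[0,0,0.94]], gripper=[-1,-1,-1,-1,-1,-1,-1,-1])

```text
t: 35.85
position: [0.5503, 0.2152, 0.1156]
tool_rot: [3.135, -0.203, -0.002]
ft_force: [-0.2, -0.2, -1.0]
gripper_width: 0.148
```

Call:
send_rows(slide=[[0.08,0.82,0],[0.08,0.82,0],[0.08,0.82,0],[0.08,0.82,0],[0.08,0.82,0],[0.08,0.82,0],[0.08,0.82,0],[0,0,0]], dr=[[0,0,0],[0,0,0],[0,0,0],[0,0,0],[0,0,0],[0,0,0],[0,0,0],[0,0,0]], gripper=[-1,-1,-1,-1,-1,-1,-1,-1])

```text
t: 36.65
position: [0.5432, -0.0182, 0.1156]
tool_rot: [3.135, -0.204, -0.003]
ft_force: [0.7, -0.0, -0.7]
gripper_width: 0.151
```

```bash
python3 - <<'E'
from h import *
plan(F(.0008,.034,.0455),-7.165)
m=viewer.camera_model("wrist"); s,q,R=pose(); im=viewer.grab_frame("wrist"); cv2.imwrite("pics/w8.png",im[:,:,::-1])
import h
v=q[:2]-.0008*FX; p=proj(m,world(BAR,v[0],v[1],h._a,q[2]-.0254)).round(1); print("far top",p[[5,7]].tolist(),"near top",p[[1,3]].tolist())
g=cv2.cvtColor(im,cv2.COLOR_RGB2GRAY).astype(int)
print(g[110:150,270:280].mean(1).round().tolist(),g[385:412,268:285].mean(1).round().tolist())
E
```

```text
t36.6 at [ 0.5432 -0.0182  0.1156] yaw-7.5 F [ 0.7 -0.  -0.7] g0.15 | turn [ 0.01  0.02 -0.06] shift(after) [ 0.04 -0.09  1.75] shift(now) [ 0.04 -0.09  1.75]
far top [[306.7, 127.0], [240.8, 127.4]] near top [[301.8, 393.0], [249.7, 393.3]]
[121.0, 120.0, 120.0, 121.0, 122.0, 121.0, 120.0, 121.0, 121.0, 120.0, 120.0, 119.0, 119.0, 105.0, 74.0, 62.0, 73.0, 79.0, 84.0, 116.0, 143.0, 150.0, 152.0, 164.0, 168.0, 169.0, 168.0, 168.0, 168.0, 168.0, 168.0, 169.0, 168.0, 168.0, 168.0, 169.0, 168.0, 168.0, 168.0, 168.0] [88.0, 115.0, 117.0, 143.0, 158.0, 161.0, 161.0, 153.0, 135.0, 134.0, 134.0, 134.0, 135.0, 134.0, 134.0, 134.0, 134.0, 134.0, 135.0, 134.0, 134.0, 111.0, 53.0, 21.0, 19.0, 20.0, 21.0]
```

Call:
send_rows(slide=[[0.05,-0.09,0],[0,0,0],[0,0,0.5],[0,0,0.5],[0,0,0.35],[0,0,0.1],[0,0,0],[0,0,0]], dr=[[0,0,-0.06],[0,0,0],[0,0,0],[0,0,0],[0,0,0],[0,0,0],[0,0,0],[0,0,0]], gripper=[-1,-1,-1,-1,-1,-1,-1,-1])

```text
t: 37.5
position: [0.5475, -0.0113, 0.0588]
tool_rot: [-3.136, 0.187, -0.002]
ft_force: [-0.2, 1.1, -1.1]
gripper_width: 0.153
```

```bash
python3 - <<'E'
from h import *
plan(F(.0015,.034,.0455),-7.165)
E
```

```text
t37.5 at [ 0.5475 -0.0113  0.0588] yaw-6.8 F [-0.2  1.1 -1.1] g0.15 | turn [-0.   -0.02  0.07] shift(after) [-0.03  0.1   0.33] shift(now) [-0.03  0.1   0.33]
```

```bash
python3 - <<'E'
from h import *
for i in range(4):
    plan(F(.0015,.034,.0455),-7.165); viewer.grab_frame("wrist")
E
```

```text
t37.5 at [ 0.5475 -0.0113  0.0588] yaw-6.8 F [-0.2  1.1 -1.1] g0.15 | turn [-0.   -0.02  0.07] shift(after) [-0.03  0.1   0.33] shift(now) [-0.03  0.1   0.33]
t37.5 at [ 0.5475 -0.0114  0.059 ] yaw-6.8 F [ 0.4 -0.3 -0.3] g0.15 | turn [-0.01 -0.02  0.06] shift(after) [-0.03  0.1   0.34] shift(now) [-0.03  0.1   0.34]
t37.6 at [ 0.5475 -0.0115  0.0591] yaw-6.9 F [-0.   0.1 -0.7] g0.15 | turn [-0.01 -0.02  0.06] shift(after) [-0.03  0.09  0.34] shift(now) [-0.03  0.09  0.34]
t37.6 at [ 0.5473 -0.0116  0.059 ] yaw-6.9 F [ 0.1  0.1 -1.4] g0.15 | turn [-0.01 -0.02  0.06] shift(after) [-0.02  0.09  0.34] shift(now) [-0.03  0.09  0.34]
```

Call:
send_rows(slide=[[-0.03,0.08,0.1],[0,0,0.05],[0,0,0],[0,0,0],[0,0,0],[0,0,0],[0,0,0],[0,0,0]], dr=[[0,0,0.04],[0,0,0],[0,0,0],[0,0,0],[0,0,0],[0,0,0],[0,0,0],[0,0,0]], gripper=[-1,-1,-1,-1,-1,-1,-1,-1])

```text
t: 38.5
position: [0.5452, -0.0149, 0.0522]
tool_rot: [-3.136, 0.194, -0.0]
ft_force: [-0.4, 0.1, -0.3]
gripper_width: 0.155
```

```bash
python3 - <<'E'
from h import *
plan(F(.0015,.034,.0455),-7.165)
E
```

```text
t38.5 at [ 0.5452 -0.0149  0.0522] yaw-7.1 F [-0.4  0.1 -0.3] g0.15 | turn [-0.   -0.    0.01] shift(after) [0.02 0.   0.17] shift(now) [0.02 0.   0.17]
```

Call:
send_rows(slide=[[0.02,0,0.06],[0,0,0.06],[0,0,0.06],[0,0,0],[0,0,0],[0,0,0],[0,0,0],[0,0,0]], dr=[[0,0,0],[0,0,0],[0,0,0],[0,0,0],[0,0,0],[0,0,0],[0,0,0],[0,0,0]], gripper=[-1,-1,-1,-1,-1,-1,-1,-1])

```text
t: 39.3
position: [0.5459, -0.0151, 0.0453]
tool_rot: [3.136, -0.194, 0.0]
ft_force: [-2.1, -0.2, 5.6]
gripper_width: 0.15
```

```bash
python3 - <<'E'
from h import *
plan(F(.0015,.034,.0455),-7.165)
E
```

```text
t39.3 at [ 0.5459 -0.0151  0.0453] yaw-7.1 F [-2.1 -0.2  5.6] g0.15 | turn [ 0.   -0.    0.02] shift(after) [-0. -0. -0.] shift(now) [-0. -0. -0.]
```

Call:
send_rows(slide=[[0,0,0],[0,0,0],[0,0,0],[0,0,-0.5],[0,0,-0.9],[0,0,-0.9],[0,-0.2,-0.9],[0,-0.8,-0.9]], dr=[[0,0,0],[0,0,0],[0,0,0],[0,0,0],[0,0,0],[0,0,0],[0,0,0],[0,0,0]], gripper=[-0.3,-0.3,-0.3,-0.3,-0.3,-0.3,-0.3,-0.3])

```text
t: 40.1
position: [0.5503, 0.0234, 0.2102]
tool_rot: [3.135, -0.2, -0.001]
ft_force: [1.9, 0.1, -0.5]
gripper_width: 0.351
```

Call:
send_rows(slide=[[-0.1,-1,0],[-0.1,-1,0],[-0.1,-1,0],[-0.1,-1,0],[-0.1,-1,0],[-0.1,-1,0],[-0.1,-1,0],[-0.1,-0.9,0]], dr=[[0,0,0],[0,0,0],[0,0,0],[0,0,0],[0,0,0],[0,0,0],[0,0,0],[0,0,0]], gripper=[0.4,0.4,0.4,0.4,0.4,0.4,0.4,0.4])

```text
t: 40.9
position: [0.5579, 0.3441, 0.2083]
tool_rot: [3.135, -0.194, -0.001]
ft_force: [0.1, 0.2, -0.1]
gripper_width: 0.702
```

Call:
send_rows(slide=[[0,0,0],[0,0,0],[0,0,0],[0,0,0],[0,0,0],[0,0,0],[0,0,0],[0,0,0]], dr=[[0,0,-0.84],[0,0,-0.84],[0,0,-0.84],[0,0,-0.84],[0,0,-0.84],[0,0,-0.84],[0,0,0],[0,0,0]], gripper=[0.4,0.4,0.4,0.4,0.4,0.4,0.4,0.4])

```text
t: 41.7
position: [0.5581, 0.3422, 0.2086]
tool_rot: [3.103, 0.492, -0.001]
ft_force: [-0.2, -0.3, -0.5]
gripper_width: 0.698
```

```bash
python3 - <<'E'
from h import *
strips(fn="pics/w9.png")
plan([.568,.345,.022],18)
E
```

```text
p0.97 blue0.18 px(275,165) xy 0.5683 0.3454 th 18.4 cost 0.03 rect [261.  96. 294. 237.]
p0.91 blue0.00 px(549,330) xy 0.5246 -0.0147 th 37.2 cost 1.00 rect [529. 302. 559. 348.]
p0.90 blue0.24 px(232,307) xy 0.4122 0.3431 th 5.4 cost 0.10 rect [207. 254. 257. 367.]
p0.65 blue0.00 px(102,285) xy 0.4038 0.4607 th 82.9 cost 0.29 rect [ 51. 251. 160. 320.]
t41.8 at [0.5581 0.3422 0.2087] yaw18.0 F [-0.6  1.  -0.2] g0.70 | turn [0.   0.   0.01] shift(after) [0.26 0.01 4.67] shift(now) [0.26 0.01 4.67]
```

Call:
send_rows(slide=[[0.14,0,0.5],[0.13,0,0.9],[0,0,0.9],[0,0,0.9],[0,0,0.8],[0,0,0.5],[0,0,0.12],[0,0,0]], dr=[[0,0,-0.08],[0,0,0],[0,0,0],[0,0,0],[0,0,0],[0,0,0],[0,0,0],[0,0,0]], gripper=[0.4,0.4,0.4,0.4,0.4,0.4,0.4,0.4])

```text
t: 42.6
position: [0.5684, 0.3455, 0.0236]
tool_rot: [3.1, 0.505, -0.001]
ft_force: [0.5, -0.7, 0.3]
gripper_width: 0.699
```

Call:
send_rows(slide=[[0,0,0],[0,0,0],[0,0,0],[0,0,0],[0,0,0],[0,0,0],[0,0,0],[0,0,0]], dr=[[0,0,0],[0,0,0],[0,0,0],[0,0,0],[0,0,0],[0,0,0],[0,0,0],[0,0,0]], gripper=[-1,-1,-1,-1,-1,-1,-1,-1])

```text
t: 43.4
position: [0.5689, 0.3461, 0.0255]
tool_rot: [-3.1, -0.506, -0.003]
ft_force: [-1.5, 0.3, 6.1]
gripper_width: 0.155
```

```bash
python3 - <<'E'
from h import *
plan([.5683,.3454,.022],18.4)
plan(F(0,-.034,.115),-7.165)
E
```

```text
t43.4 at [0.5689 0.3461 0.0255] yaw18.5 F [-1.5  0.3  6.1] g0.15 | turn [-0.01 -0.02  0.03] shift(after) [-0.02  0.01  0.09] shift(now) [-0.02  0.01  0.09]
t43.4 at [0.5689 0.3461 0.0255] yaw18.5 F [-1.5  0.3  6.1] g0.15 | turn [-0.01 -0.02  5.14] shift(after) [ 0.52 10.73 -2.24] shift(now) [-4.18  9.89 -2.25]
```

Call:
send_rows(slide=[[0,0,-0.7],[0,0,-0.9],[0,0,-0.8],[0,0,0],[0,0,0],[0,0,0],[0,0,0],[0,0,0]], dr=[[0,0,0],[0,0,0],[0,0,0.85],[0,0,0.85],[0,0,0.86],[0,0,0.86],[0,0,0.86],[0,0,0.86]], gripper=[-1,-1,-1,-1,-1,-1,-1,-1])

```text
t: 44.2
position: [0.5679, 0.3453, 0.1193]
tool_rot: [3.134, -0.202, -0.002]
ft_force: [0.4, 0.4, -1.3]
gripper_width: 0.151
```

Call:
send_rows(slide=[[0.05,0.9,0],[0.05,0.9,0],[0.05,0.9,0],[0.05,0.9,0],[0.05,0.9,0],[0.05,0.9,0],[0.05,0.9,0],[0.05,0.9,0]], dr=[[0,0,0],[0,0,0],[0,0,0],[0,0,0],[0,0,0],[0,0,0],[0,0,0],[0,0,0]], gripper=[-1,-1,-1,-1,-1,-1,-1,-1])

```text
t: 45.0
position: [0.5475, 0.0564, 0.1197]
tool_rot: [3.135, -0.197, -0.001]
ft_force: [1.1, -0.3, 0.2]
gripper_width: 0.15
```

Call:
send_rows(slide=[[0.05,0.9,0],[0.05,0.9,0],[0.05,0.9,0],[0,0.83,0],[0,0,0],[0,0,0],[0,0,0],[0,0,0]], dr=[[0,0,0],[0,0,0],[0,0,0],[0,0,0],[0,0,0],[0,0,0],[0,0,0],[0,0,0]], gripper=[-1,-1,-1,-1,-1,-1,-1,-1])

```text
t: 45.8
position: [0.5367, -0.0821, 0.12]
tool_rot: [-3.135, 0.195, 0.0]
ft_force: [-0.0, 0.6, -0.7]
gripper_width: 0.158
```

```bash
cat >> h.py <<'E'
def inhand(fn,off,grip_z=.0255):
    m=viewer.camera_model("wrist"); s,q,R=pose(); im=viewer.grab_frame("wrist"); cv2.imwrite(fn,im[:,:,::-1])
    for d in (off,off-.002,off+.002):
        v=q[:2]+d*FX; p=proj(m,world(BAR,v[0],v[1],_a,q[2]-grip_z)); print("off %.4f far top row %.1f"%(d,p[5,1]))
    g=cv2.cvtColor(im,cv2.COLOR_RGB2GRAY).astype(int); print("rows 112+",g[112:150,270:280].mean(1).round().astype(int).tolist())
E
python3 - <<'E'
from h import *
plan(F(.0015,-.034,.0455),-7.165)
inhand("pics/w10.png",-.001)
E
```

```text
t45.8 at [ 0.5367 -0.0821  0.12  ] yaw-7.1 F [-0.   0.6 -0.7] g0.16 | turn [-0.    0.    0.01] shift(after) [0.02 0.01 1.86] shift(now) [0.02 0.01 1.86]
off -0.0010 far top row 127.8
off -0.0030 far top row 132.9
off 0.0010 far top row 122.6
rows 112+ [126, 125, 126, 125, 125, 125, 125, 125, 125, 124, 107, 74, 65, 68, 76, 83, 102, 136, 151, 160, 167, 174, 176, 176, 175, 176, 175, 175, 174, 176, 175, 175, 175, 176, 174, 175, 174, 175]
```

Call:
send_rows(slide=[[0.01,0.01,0.3],[0,0,0.5],[0,0,0.5],[0,0,0.25],[0,0,0.1],[0,0,0],[0,0,0],[0,0,0]], dr=[[0,0,0],[0,0,0],[0,0,0],[0,0,0],[0,0,0],[0,0,0],[0,0,0],[0,0,0]], gripper=[-1,-1,-1,-1,-1,-1,-1,-1])

```text
t: 46.65
position: [0.5375, -0.0833, 0.055]
tool_rot: [-3.135, 0.197, -0.003]
ft_force: [0.3, 0.7, -1.2]
gripper_width: 0.155
```

```bash
python3 - <<'E'
from h import *
plan(F(.0012,-.034,.0455),-7.165)
E
```

```text
t46.6 at [ 0.5375 -0.0833  0.055 ] yaw-7.2 F [ 0.3  0.7 -1.2] g0.15 | turn [-0.   -0.02 -0.  ] shift(after) [-0.01 -0.02  0.24] shift(now) [-0.01 -0.02  0.24]
```

Call:
send_rows(slide=[[-0.01,-0.02,0.08],[0,0,0.06],[0,0,0.06],[0,0,0.04],[0,0,0],[0,0,0],[0,0,0],[0,0,0]], dr=[[0,0,0],[0,0,0],[0,0,0],[0,0,0],[0,0,0],[0,0,0],[0,0,0],[0,0,0]], gripper=[-1,-1,-1,-1,-1,-1,-1,-1])

```text
t: 47.45
position: [0.5365, -0.0826, 0.0454]
tool_rot: [3.135, -0.196, 0.0]
ft_force: [-3.6, 1.1, 5.9]
gripper_width: 0.151
```

```bash
python3 - <<'E'
from h import *
plan(F(.0012,-.034,.0455),-7.165)
plan([.40,.343,.21],4.8)
E
```

```text
t47.5 at [ 0.5365 -0.0826  0.0454] yaw-7.2 F [-3.6  1.1  5.9] g0.15 | turn [ 0. -0. -0.] shift(after) [ 0.01 -0.01 -0.  ] shift(now) [ 0.01 -0.01 -0.  ]
t47.5 at [ 0.5365 -0.0826  0.0454] yaw-7.2 F [-3.6  1.1  5.9] g0.15 | turn [ 0.   -0.   -2.39] shift(after) [ -2.51 -10.89  -4.11] shift(now) [ -4.71 -10.13  -4.12]
```

Seated at 45.4 mm. Release, go to C.

Call:
send_rows(slide=[[0,0,0],[0,0,0],[0,0,0],[0,0,-0.5],[0,0,-0.9],[0,0,-0.9],[0,-0.2,-0.9],[-0.4,-0.8,-0.9]], dr=[[0,0,0],[0,0,0],[0,0,0],[0,0,0],[0,0,0],[0,0,0],[0,0,0],[0,0,0]], gripper=[-0.3,-0.3,-0.3,-0.3,-0.3,-0.3,-0.3,-0.3])

```text
t: 48.25
position: [0.5266, -0.0424, 0.2092]
tool_rot: [3.135, -0.202, 0.001]
ft_force: [0.7, 1.0, 1.2]
gripper_width: 0.344
```

Call:
send_rows(slide=[[-0.43,-0.95,0],[-0.43,-0.95,0],[-0.43,-0.95,0],[-0.43,-0.95,0],[-0.43,-0.95,0],[-0.43,-0.95,0],[-0.43,-0.95,0],[-0.43,-0.95,0]], dr=[[0,0,0],[0,0,0],[0,0,0],[0,0,0],[0,0,0],[0,0,0],[0,0,0],[0,0,0]], gripper=[0.4,0.4,0.4,0.4,0.4,0.4,0.4,0.4])

```text
t: 49.05
position: [0.4265, 0.279, 0.208]
tool_rot: [-3.135, 0.197, -0.0]
ft_force: [0.2, 0.6, -0.2]
gripper_width: 0.693
```

Call:
send_rows(slide=[[-0.43,-0.77,0],[-0.43,-0.76,0],[0,0,0],[0,0,0],[0,0,0],[0,0,0],[0,0,0],[0,0,0]], dr=[[0,0,0],[0,0,0],[0,0,-0.8],[0,0,-0.8],[0,0,-0.79],[0,0,0],[0,0,0],[0,0,0]], gripper=[0.4,0.4,0.4,0.4,0.4,0.4,0.4,0.4])

```text
t: 49.85
position: [0.401, 0.3423, 0.2079]
tool_rot: [3.139, 0.129, -0.0]
ft_force: [0.1, 0.6, -0.6]
gripper_width: 0.698
```

```bash
python3 - <<'E'
from h import *
strips(fn="pics/w11.png")
plan([.4122,.3435,.022],4.8)
E
```

```text
p0.78 blue0.00 px(143,168) xy 0.4034 0.4599 th 81.9 cost 0.09 rect [ 73. 139. 220. 197.]
p0.66 blue0.19 px(275,162) xy 0.4148 0.3431 th 5.3 cost 0.05 rect [256.  94. 292. 238.]
t50.0 at [0.401  0.3424 0.208 ] yaw4.7 F [ 0.8 -0.4  0.2] g0.70 | turn [-0.    0.   -0.02] shift(after) [ 0.28 -0.    4.65] shift(now) [ 0.28 -0.01  4.65]
```

Call:
send_rows(slide=[[0.17,0,0.5],[0.17,0,0.9],[0,0,0.9],[0,0,0.9],[0,0,0.8],[0,0,0.5],[0,0,0.11],[0,0,0]], dr=[[0,0,-0.11],[0,0,0],[0,0,0],[0,0,0],[0,0,0],[0,0,0],[0,0,0],[0,0,0]], gripper=[0,0,0,0,0,0,0,0])

```text
t: 50.75
position: [0.4146, 0.3436, 0.0233]
tool_rot: [3.137, 0.145, -0.001]
ft_force: [-0.4, 0.3, 0.6]
gripper_width: 0.497
```

Call:
send_rows(slide=[[0,0,0],[0,0,0],[0,0,0],[0,0,0],[0,0,0],[0,0,0],[0,0,0],[0,0,0]], dr=[[0,0,0],[0,0,0],[0,0,0],[0,0,0],[0,0,0],[0,0,0],[0,0,0],[0,0,0]], gripper=[-1,-1,-1,-1,-1,-1,-1,-1])

```text
t: 51.55
position: [0.4149, 0.3443, 0.0248]
tool_rot: [-3.137, -0.146, -0.002]
ft_force: [-2.5, 0.0, 6.5]
gripper_width: 0.152
```

```bash
python3 - <<'E'
from h import *
plan([.4148,.3431,.022],5.3)
plan(F(0.0015,-.076,.12),-7.165)
E
```

```text
t51.5 at [0.4149 0.3443 0.0248] yaw5.3 F [-2.5  0.   6.5] g0.15 | turn [-0.02 -0.02  0.01] shift(after) [-0.01  0.03  0.07] shift(now) [-0.01  0.03  0.07]
t51.5 at [0.4149 0.3443 0.0248] yaw5.3 F [-2.5  0.   6.5] g0.15 | turn [-0.02 -0.02  2.5 ] shift(after) [ 4.37 11.25 -2.38] shift(now) [ 1.83 11.93 -2.39]
```

Call:
send_rows(slide=[[0,0,-0.7],[0,0,-0.9],[0,0,-0.8],[0,0,0],[0,0,0],[0.3,0.8,0],[0.3,0.8,0],[0.3,0.8,0]], dr=[[0,0,0],[0,0,0],[0,0,0.83],[0,0,0.83],[0,0,0.84],[0,0,0],[0,0,0],[0,0,0]], gripper=[-1,-1,-1,-1,-1,-1,-1,-1])

```text
t: 52.35
position: [0.4379, 0.2427, 0.1193]
tool_rot: [3.135, -0.196, -0.001]
ft_force: [0.4, -0.7, -0.8]
gripper_width: 0.152
```

Call:
send_rows(slide=[[0.35,0.9,0],[0.35,0.9,0],[0.35,0.9,0],[0.35,0.9,0],[0.35,0.9,0],[0.35,0.9,0],[0.35,0.9,0],[0.35,0.9,0]], dr=[[0,0,0],[0,0,0],[0,0,0],[0,0,0],[0,0,0],[0,0,0],[0,0,0],[0,0,0]], gripper=[-1,-1,-1,-1,-1,-1,-1,-1])

```text
t: 53.15
position: [0.5131, -0.0574, 0.1195]
tool_rot: [-3.135, 0.197, 0.0]
ft_force: [1.7, -0.3, -1.8]
gripper_width: 0.152
```

Call:
send_rows(slide=[[0.35,0.85,0],[0.32,0.8,0],[0,0,0],[0,0,0],[0,0,0],[0,0,0],[0,0,0],[0,0,0]], dr=[[0,0,0],[0,0,0],[0,0,0],[0,0,0],[0,0,0],[0,0,0],[0,0,0],[0,0,0]], gripper=[-1,-1,-1,-1,-1,-1,-1,-1])

```text
t: 53.95
position: [0.5316, -0.124, 0.1197]
tool_rot: [-3.135, 0.195, -0.0]
ft_force: [0.4, -0.1, -0.9]
gripper_width: 0.154
```

```bash
python3 - <<'E'
from h import *
plan(F(.0015,-.076,.0455),-7.165)
inhand("pics/w12.png",-.001)
E
```

```text
t54.0 at [ 0.5316 -0.124   0.1197] yaw-7.1 F [ 0.4 -0.1 -0.9] g0.15 | turn [-0.   -0.    0.01] shift(after) [0.02 0.   1.86] shift(now) [0.02 0.   1.86]
off -0.0010 far top row 127.8
off -0.0030 far top row 132.9
off 0.0010 far top row 122.6
rows 112+ [119, 122, 122, 121, 121, 122, 122, 122, 122, 122, 121, 117, 81, 63, 62, 74, 80, 87, 116, 143, 151, 127, 160, 169, 171, 170, 170, 170, 170, 170, 170, 170, 170, 170, 170, 170, 170, 169]
```

Call:
send_rows(slide=[[0.03,0,0.3],[0,0,0.5],[0,0,0.5],[0,0,0.25],[0,0,0.1],[0,0,0],[0,0,0],[0,0,0]], dr=[[0,0,0],[0,0,0],[0,0,0],[0,0,0],[0,0,0],[0,0,0],[0,0,0],[0,0,0]], gripper=[-1,-1,-1,-1,-1,-1,-1,-1])

```text
t: 54.8
position: [0.5335, -0.1248, 0.0544]
tool_rot: [-3.135, 0.197, -0.003]
ft_force: [-0.4, 0.0, -0.2]
gripper_width: 0.153
```

```bash
python3 - <<'E'
from h import *
plan(F(.0019,-.076,.0455),-7.165)
E
```

```text
t54.8 at [ 0.5335 -0.1248  0.0544] yaw-7.2 F [-0.4  0.  -0.2] g0.15 | turn [-0.   -0.02 -0.  ] shift(after) [-0.02 -0.01  0.22] shift(now) [-0.02 -0.01  0.22]
```

Call:
send_rows(slide=[[-0.02,-0.01,0.07],[0,0,0.06],[0,0,0.06],[0,0,0.04],[0,0,0],[0,0,0],[0,0,0],[0,0,0]], dr=[[0,0,0],[0,0,0],[0,0,0],[0,0,0],[0,0,0],[0,0,0],[0,0,0],[0,0,0]], gripper=[-1,-1,-1,-1,-1,-1,-1,-1])

```text
t: 55.6
position: [0.5319, -0.1244, 0.0448]
tool_rot: [3.135, -0.197, -0.0]
ft_force: [-3.5, 1.0, 5.7]
gripper_width: 0.153
```

```bash
python3 - <<'E'
from h import *
plan(F(.0019,-.076,.0455),-7.165)
E
```

```text
t55.6 at [ 0.5319 -0.1244  0.0448] yaw-7.2 F [-3.5  1.   5.7] g0.15 | turn [ 0. -0. -0.] shift(after) [ 0.02 -0.01 -0.02] shift(now) [ 0.02 -0.01 -0.02]
```

Call:
send_rows(slide=[[0,0,0],[0,0,0],[0,0,0],[0,0,-0.5],[0,0,-0.9],[0,0,-0.9],[0,0,-0.9],[0,-0.4,-0.9]], dr=[[0,0,0],[0,0,0],[0,0,0],[0,0,0],[0,0,0],[0,0,0],[0,0,0],[0,0,0]], gripper=[-0.3,-0.3,-0.3,-0.3,-0.3,-0.3,-0.3,-0.3])

```text
t: 56.4
position: [0.5336, -0.1092, 0.2096]
tool_rot: [3.135, -0.2, -0.001]
ft_force: [0.5, 0.9, 0.3]
gripper_width: 0.347
```

Call:
send_rows(slide=[[-0.1,-0.5,-0.9],[-0.1,-0.5,-0.7],[0,-0.5,0],[0,0,0],[0,0,0],[0,0,0],[0,0,0],[0,0,0]], dr=[[0,0,0],[0,0,0],[0,0,0],[0,0,0],[0,0,0],[0,0,0],[0,0,0],[0,0,0]], gripper=[0.4,0.4,0.4,0.4,0.4,0.4,0.4,0.4])

```text
t: 57.2
position: [0.5335, -0.0485, 0.2719]
tool_rot: [3.135, -0.198, -0.001]
ft_force: [-0.3, 0.2, 0.0]
gripper_width: 0.701
```

```bash
python3 - <<'E'
from h import *
import h
m=viewer.camera_model("wrist"); im=viewer.grab_frame("wrist"); cv2.imwrite("pics/w13.png",im[:,:,::-1])
b=bluemask(im).astype(np.uint8); n,l,st,c=cv2.connectedComponentsWithStats(b)
for i in range(1,n):
    if st[i,4]>150:
        p=unproj(m,[c[i]],.05)[0]; v,cost=fit(m,l==i,np.r_[p[:2],h._a],.02,(BLK,)); print(c[i].round(),"blk xy in F",inF(v[:2]).round(4),"th",np.degrees(v[2]).round(1),cost.round(2))
plan(F(.118,-.0555,.15),-87.2); plan(F(.118,.0545,.15),74)
E
```

```text
[196. 170.] blk xy in F [0.0005 0.0748] th -9.7 0.24
[239. 169.] blk xy in F [0.     0.0341] th -11.9 0.28
[311. 170.] blk xy in F [-0.0006 -0.0346] th -1.6 0.29
[354. 170.] blk xy in F [-0.0001 -0.0764] th -4.2 0.29
t57.2 at [ 0.5335 -0.0484  0.272 ] yaw-7.2 F [0.3 0.3 0.1] g0.70 | turn [ 0.01  0.   15.99] shift(after) [ 1.89 -2.83  3.05] shift(now) [3.12 1.36 3.05]
t57.2 at [ 0.5335 -0.0484  0.272 ] yaw-7.2 F [0.3 0.3 0.1] g0.70 | turn [ -0.     0.01 -16.25] shift(after) [1.84 2.87 3.05] shift(now) [ 3.12 -1.39  3.05]
```

View pics/w13.png

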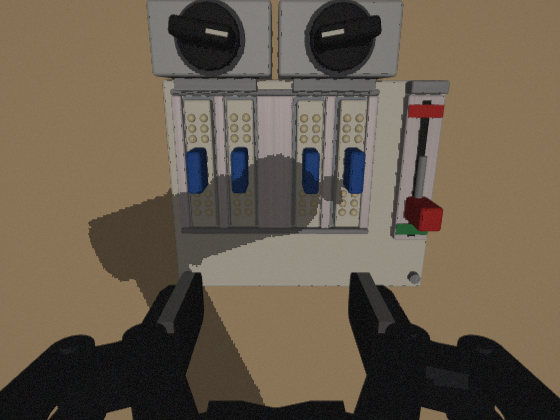

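Call:
send_rows(slide=[[0,0,0],[0,0,0],[0,0,0],[0,0,0],[0,0,0],[0,0,0],[0,0,0],[0,0,0]], dr=[[0,0,1],[0,0,1],[0,0,1],[0,0,1],[0,0,1],[0,0,1],[0,0,1],[0,0,1]], gripper=[0.4,0.4,0.4,0.4,0.4,0.4,0.4,0.4])

```text
t: 58.05
position: [0.5336, -0.0482, 0.2722]
tool_rot: [2.876, -1.263, -0.0]
ft_force: [0.6, 0.2, 0.2]
gripper_width: 0.703
```

Call:
send_rows(slide=[[0,0,0],[0,0,0],[0,0,0],[0,0,0],[0,0,0],[0,0,0],[0,0,0],[0,0,0]], dr=[[0,0,1],[0,0,1],[0,0,1],[0,0,1],[0,0,1],[0,0,1],[0,0,1],[0,0,1]], gripper=[0.4,0.4,0.4,0.4,0.4,0.4,0.4,0.4])

```text
t: 58.85
position: [0.5336, -0.0482, 0.2722]
tool_rot: [2.271, -2.171, -0.0]
ft_force: [-0.7, -0.4, 0.1]
gripper_width: 0.701
```

Call:
send_rows(slide=[[0.37,-0.55,0.2],[0.37,-0.55,0.6],[0.37,-0.55,0.6],[0.37,-0.55,0.6],[0.38,-0.56,0.6],[0,0,0.4],[0,0,0],[0,0,0]], dr=[[0,0,0],[0,0,0],[0,0,0],[0,0,0],[0,0,0],[0,0,0],[0,0,0],[0,0,0]], gripper=[0.4,0.4,0.4,0.4,0.4,0.4,0.4,0.4])

```text
t: 59.65
position: [0.6475, -0.1171, 0.1525]
tool_rot: [2.275, -2.166, -0.0]
ft_force: [-0.1, -0.7, 0.3]
gripper_width: 0.702
```

```bash
python3 - <<'E'
from h import *
plan(F(.115,-.055,.085),-87.2)
E
```

```text
t59.6 at [ 0.6475 -0.1171  0.1525] yaw-87.2 F [-0.1 -0.7  0.3] g0.70 | turn [ 0.01 -0.01  0.  ] shift(after) [0.01 0.   1.69] shift(now) [0.01 0.   1.69]
```

Call:
send_rows(slide=[[0,0,0.5],[0,0,0.5],[0,0,0.5],[0,0,0.17],[0,0,0],[0,0,0],[0,0,0],[0,0,0]], dr=[[0,0,0],[0,0,0],[0,0,0],[0,0,0],[0,0,0],[0,0,0],[0,0,0],[0,0,0]], gripper=[0.4,0.4,0.4,0.4,0.4,-1,-1,-1])

```text
t: 60.45
position: [0.6481, -0.1168, 0.0869]
tool_rot: [-2.274, 2.165, -0.002]
ft_force: [0.0, -0.3, -0.1]
gripper_width: 0.195
```

Call:
send_rows(slide=[[0,0,0],[0,0,0],[0,0,0],[0,0,0],[0,0,0],[0,0,0],[0,0,0],[0,0,0]], dr=[[0,0,0],[0,0,0],[0,0,0],[0,0,-0.9],[0,0,-0.9],[0,0,-0.9],[0,0,-0.9],[0,0,-0.9]], gripper=[-1,-1,-1,-1,-1,-1,-1,-1])

```text
t: 61.25
position: [0.6474, -0.1169, 0.0869]
tool_rot: [2.657, -1.677, 0.0]
ft_force: [-3.8, 0.5, 7.0]
gripper_width: 0.152
```

```bash
python3 - <<'E'
from h import *
plan(F(.115,-.055,.085),-7.165); print(monitor.get_state()["moment"])
E
```

```text
t61.2 at [ 0.6474 -0.1169  0.0869] yaw-64.5 F [-3.8  0.5  7. ] g0.15 | turn [  0.    -0.   -11.47] shift(after) [0.   0.01 0.05] shift(now) [0.01 0.01 0.05]
[ 0.2138  0.872  -0.1024]
```

Turning, 11.5 left; go slightly over (11.8).

Call:
send_rows(slide=[[0,0,0],[0,0,0],[0,0,0],[0,0,0],[0,0,0],[0,0,0],[0,0,0],[0,0,0]], dr=[[0,0,-0.9],[0,0,-0.9],[0,0,-0.9],[0,0,-0.9],[0,0,-0.9],[0,0,-0.9],[0,0,-0.9],[0,0,-0.9]], gripper=[-1,-1,-1,-1,-1,-1,-1,-1])

```text
t: 62.05
position: [0.647, -0.1172, 0.0869]
tool_rot: [3.044, -0.774, -0.001]
ft_force: [-3.4, -0.4, 7.0]
gripper_width: 0.15
```

Call:
send_rows(slide=[[0,0,0],[0,0,0],[0,0,0],[0,0,0],[0,0,0],[0,0,0],[0,0,0],[0,0,0]], dr=[[0,0,-0.9],[0,0,-0.9],[0,0,-0.9],[0,0,-0.9],[0,0,-0.8],[0,0,-0.4],[0,0,0],[0,0,0]], gripper=[-1,-1,-1,-1,-1,-1,-1,-1])

```text
t: 62.85
position: [0.6469, -0.1174, 0.0869]
tool_rot: [-3.138, 0.138, 0.001]
ft_force: [-3.6, -0.6, 7.7]
gripper_width: 0.15
```

```bash
python3 - <<'E'
from h import *
plan(F(.115,-.055,.085),-7.165); print(monitor.get_state()["moment"])
E
```

```text
t62.9 at [ 0.6469 -0.1174  0.0869] yaw-5.0 F [-3.6 -0.6  7.7] g0.15 | turn [-0.    0.01  0.43] shift(after) [ 0.01 -0.    0.05] shift(now) [ 0.01 -0.    0.05]
[-0.1342  1.104  -1.3762]
```

Call:
send_rows(slide=[[0,0,0],[0,0,0],[0,0,0],[0,0,-0.6],[0,0,-0.8],[0,0,-0.2],[0,-0.5,0],[0,-0.8,0]], dr=[[0,0,0.4],[0,0,0],[0,0,0],[0,0,0],[0,0,0],[0,0,0],[0,0,0],[0,0,0]], gripper=[0.4,0.4,0.4,0.4,0.4,0.4,0.4,0.4])

```text
t: 63.65
position: [0.6534, -0.0659, 0.1496]
tool_rot: [-3.136, 0.187, -0.001]
ft_force: [-0.0, -0.9, -0.3]
gripper_width: 0.701
```

Call:
send_rows(slide=[[0,-0.8,0],[0,-0.65,0],[0,0,0],[0,0,0],[0,0,0],[0,0,0],[0,0,0],[0,0,0]], dr=[[0,0,0],[0,0,0],[0,0,-1],[0,0,-1],[0,0,-1],[0,0,-1],[0,0,-1],[0,0,-1]], gripper=[0.4,0.4,0.4,0.4,0.4,0.4,0.4,0.4])

```text
t: 64.45
position: [0.6601, -0.0074, 0.1488]
tool_rot: [-3.075, -0.641, 0.001]
ft_force: [0.6, 0.7, 0.3]
gripper_width: 0.699
```

Call:
send_rows(slide=[[0,0,0],[0,0,0],[0,0,0],[0,0,0],[0,0,0],[0,0,0],[0,0,0],[0,0,0]], dr=[[0,0,-1],[0,0,-1],[0,0,-1],[0,0,-1],[0,0,-1],[0,0,-1],[0,0,-1],[0,0,-1]], gripper=[0.4,0.4,0.4,0.4,0.4,0.4,0.4,0.4])

```text
t: 65.25
position: [0.6601, -0.0075, 0.1488]
tool_rot: [-2.67, -1.654, 0.001]
ft_force: [-0.3, -0.9, 0.3]
gripper_width: 0.704
```

Call:
send_rows(slide=[[0,0,0],[0,0,0],[0,0,0],[0,0,0],[0,0,0],[0,0,0],[0,0,0],[0,0,0]], dr=[[0,0,-0.9],[0,0,-0.9],[0,0,0],[0,0,0],[0,0,0],[0,0,0],[0,0,0],[0,0,0]], gripper=[0.4,0.4,0.4,0.4,0.4,0.4,0.4,0.4])

```text
t: 66.05
position: [0.6603, -0.0076, 0.1496]
tool_rot: [2.537, 1.853, -0.0]
ft_force: [0.5, -0.4, -0.5]
gripper_width: 0.699
```

```bash
python3 - <<'E'
from h import *
plan(F(.115,.055,.087),73)
E
```

```text
t66.0 at [ 0.6603 -0.0076  0.1496] yaw72.3 F [ 0.5 -0.4 -0.5] g0.70 | turn [ 0.    0.   -0.14] shift(after) [-0.01  0.02  1.56] shift(now) [-0.01  0.02  1.56]
```

Call:
send_rows(slide=[[0,0.02,0.5],[0,0,0.5],[0,0,0.5],[0,0,0.06],[0,0,0],[0,0,0],[0,0,0],[0,0,0]], dr=[[0,0,-0.14],[0,0,0],[0,0,0],[0,0,0],[0,0,0],[0,0,0],[0,0,0],[0,0,0]], gripper=[0.4,0.4,0.4,0.4,0.4,-1,-1,-1])

```text
t: 66.85
position: [0.6616, -0.0077, 0.0883]
tool_rot: [2.524, 1.868, 0.003]
ft_force: [-0.5, -0.4, 0.3]
gripper_width: 0.195
```

Call:
send_rows(slide=[[0,0,0],[0,0,0],[0,0,0],[0,0,0],[0,0,0],[0,0,0],[0,0,0],[0,0,0]], dr=[[0,0,0],[0,0,0],[0,0,0],[0,0,0.9],[0,0,0.9],[0,0,0.9],[0,0,0.9],[0,0,0.9]], gripper=[-1,-1,-1,-1,-1,-1,-1,-1])

```text
t: 67.65
position: [0.6622, -0.0079, 0.0884]
tool_rot: [2.841, 1.337, 0.004]
ft_force: [1.3, -1.3, 4.0]
gripper_width: 0.151
```

```bash
python3 - <<'E'
from h import *
plan(F(.115,.055,.087),-7.165); print(monitor.get_state()["moment"])
E
```

```text
t67.7 at [ 0.6622 -0.0079  0.0884] yaw50.4 F [ 1.3 -1.3  4. ] g0.15 | turn [ 0.02 -0.03 11.51] shift(after) [-0.03  0.01  0.03] shift(now) [-0.03 -0.02  0.03]
[-0.182  -0.3077  0.1254]
```

Call:
send_rows(slide=[[0,0,0],[0,0,0],[0,0,0],[0,0,0],[0,0,0],[0,0,0],[0,0,0],[0,0,0]], dr=[[0,0,0.9],[0,0,0.9],[0,0,0.9],[0,0,0.9],[0,0,0.9],[0,0,0.9],[0,0,0.9],[0,0,0.9]], gripper=[-1,-1,-1,-1,-1,-1,-1,-1])

```text
t: 68.45
position: [0.6624, -0.0083, 0.0884]
tool_rot: [3.116, 0.394, 0.005]
ft_force: [2.6, -2.0, 3.8]
gripper_width: 0.155
```

Call:
send_rows(slide=[[0,0,0],[0,0,0],[0,0,0],[0,0,0],[0,0,0],[0,0,0],[0,0,0],[0,0,0]], dr=[[0,0,0.9],[0,0,0.9],[0,0,0.9],[0,0,0.9],[0,0,0.8],[0,0,0.4],[0,0,0],[0,0,0]], gripper=[-1,-1,-1,-1,-1,-1,-1,-1])

```text
t: 69.25
position: [0.6625, -0.0085, 0.0884]
tool_rot: [3.13, -0.253, 0.005]
ft_force: [3.9, -4.4, 5.2]
gripper_width: 0.156
```

```bash
python3 - <<'E'
from h import *
plan(F(.115,.055,.087),-7.165); print(monitor.get_state()["moment"])
E
```

```text
t69.2 at [ 0.6625 -0.0085  0.0884] yaw-9.2 F [ 3.9 -4.4  5.2] g0.16 | turn [ 0.01 -0.04 -0.42] shift(after) [-0.03 -0.    0.04] shift(now) [-0.03  0.    0.04]
[-1.3561 -0.768   1.2841]
```

Call:
send_rows(slide=[[0,0,0],[0,0,0],[0,0,0],[0,0,-0.6],[0,0,-0.9],[0,0,-0.9],[0,0,-0.9],[-0.4,0.2,-0.9]], dr=[[0,0,-0.4],[0,0,0],[0,0,0],[0,0,0],[0,0,0],[0,0,0],[0,0,0],[0,0,0]], gripper=[0.4,0.4,0.4,0.4,0.4,0.4,0.4,0.4])

```text
t: 70.05
position: [0.6444, -0.0129, 0.2552]
tool_rot: [-3.134, 0.206, 0.002]
ft_force: [0.3, -0.9, 0.0]
gripper_width: 0.702
```

Call:
send_rows(slide=[[-0.7,0.4,0],[-0.7,0.4,0],[-0.7,0.4,0],[-0.4,0,0],[0,0,0],[0,0,0],[0,0,0],[0,0,0]], dr=[[0,0,0],[0,0,0],[0,0,0],[0,0,0],[0,0,0],[0,0,0],[0,0,0],[0,0,0]], gripper=[0.4,0.4,0.4,0.4,0.4,0.4,0.4,0.4])

```text
t: 70.85
position: [0.5394, -0.048, 0.2546]
tool_rot: [3.135, -0.205, -0.001]
ft_force: [0.8, -0.6, 0.3]
gripper_width: 0.703
```

```bash
cat > chk.py <<'E'
from h import *
import h,sys
m=viewer.camera_model("wrist"); im=viewer.grab_frame("wrist"); cv2.imwrite(sys.argv[1],im[:,:,::-1])
b=bluemask(im).astype(np.uint8); n,l,st,c=cv2.connectedComponentsWithStats(b)
for i in range(1,n):
    if st[i,4]>150:
        p=unproj(m,[c[i]],.05)[0]; v,cost=fit(m,l==i,np.r_[p[:2],h._a],.02,(BLK,)); print(c[i].round(),"blk in F",inF(v[:2]).round(4),cost.round(2))
hs=cv2.cvtColor(im,cv2.COLOR_RGB2HSV); r=((hs[...,0]<8)|(hs[...,0]>172))&(hs[...,1]>150)&(hs[...,2]>40)
n,l,st,c=cv2.connectedComponentsWithStats(r.astype(np.uint8))
for i in range(1,n):
    if st[i,4]>60: print("red",st[i],c[i].round(1),"in F at .079",inF(unproj(m,[c[i]],.079)[0]))
plan(F(-.042,-.147,.13),-7.165); plan(F(-.042,-.147,.045),-7.165)
E
python3 chk.py pics/w14.png
```

```text
[194. 180.] blk in F [-0.0004  0.0756] 0.26
[239. 180.] blk in F [-0.0008  0.0338] 0.26
[313. 180.] blk in F [ 0.0003 -0.0345] 0.27
[359. 180.] blk in F [ 0.0003 -0.0762] 0.27
red [415 111  38  14 459] [433.2 117.4] in F at .079 [ 0.0566 -0.1295]
red [ 412  206   40   37 1120] [431.5 224.8] in F at .079 [-0.0368 -0.1391]
t70.9 at [ 0.5394 -0.048   0.2546] yaw-7.5 F [ 0.2  0.8 -0.2] g0.70 | turn [ 0.    0.01 -0.07] shift(after) [-1.03  3.69  3.12] shift(now) [-1.    3.69  3.12]
t70.9 at [ 0.5394 -0.048   0.2546] yaw-7.5 F [ 0.2  0.8 -0.2] g0.70 | turn [ 0.    0.01 -0.07] shift(after) [-1.03  3.69  5.24] shift(now) [-1.    3.69  5.24]
```

View pics/w14.png

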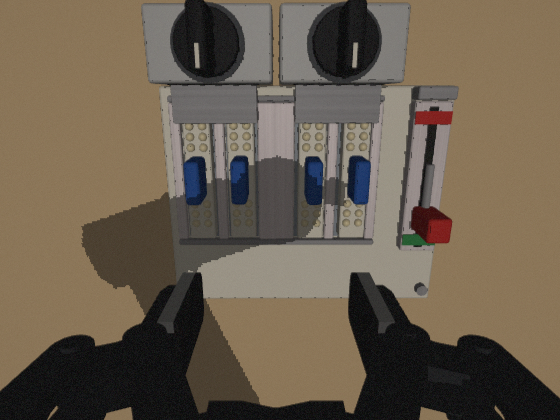

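Call:
send_rows(slide=[[-0.26,0.93,0],[-0.26,0.92,0.5],[-0.26,0.92,0.8],[-0.25,0.92,0.8],[0,0,0.9],[0,0,0],[0,0,0],[0,0,0]], dr=[[0,0,-0.07],[0,0,0],[0,0,0],[0,0,0],[0,0,0],[0,0,0],[0,0,0],[0,0,0]], gripper=[0.4,0.4,0.4,0.4,0.4,0.4,0.4,0.4])

```text
t: 71.7
position: [0.4814, -0.1892, 0.137]
tool_rot: [3.135, -0.193, 0.006]
ft_force: [0.2, 0.8, 0.3]
gripper_width: 0.695
```

Call:
send_rows(slide=[[0,0,0.6],[0,0,0.7],[0,0,0.7],[0,0,0.2],[0,0,0],[0,0,0],[0,0,0],[0,0,0]], dr=[[0,0,0],[0,0,0],[0,0,0],[0,0,0],[0,0,0],[0,0,0],[0,0,0],[0,0,0]], gripper=[0.4,0.4,0.4,0.4,0.4,-1,-1,-1])

```text
t: 72.5
position: [0.4808, -0.1889, 0.0489]
tool_rot: [-3.135, 0.196, -0.006]
ft_force: [0.3, 4.3, 2.9]
gripper_width: 0.248
```

Call:
send_rows(slide=[[0,0,0],[0,0,0],[0,0,0],[0,0,0],[0,0,0],[0,0,0],[0,0,0],[0,0,0]], dr=[[0,0,0],[0,0,0],[0,0,0],[0,0,0],[0,0,0],[0,0,0],[0,0,0],[0,0,0]], gripper=[-1,-1,-1,-1,-1,-1,-1,-1])

```text
t: 73.3
position: [0.4808, -0.1889, 0.0489]
tool_rot: [-3.135, 0.195, -0.006]
ft_force: [0.1, 5.5, 5.8]
gripper_width: 0.253
```

```bash
python3 -c "
from h import *
plan(F(.028,-.147,.045),-7.165)"
```

```text
t73.3 at [ 0.4808 -0.1889  0.0489] yaw-7.1 F [0.1 5.5 5.8] g0.25 | turn [-0.01 -0.04  0.01] shift(after) [1.73 0.01 0.1 ] shift(now) [1.73 0.01 0.1 ]
```

Call:
send_rows(slide=[[0.3,0,0],[0.4,0,0],[0.4,0,0],[0.4,0,0],[0.25,0,0],[0.1,0,0],[0,0,0],[0,0,0]], dr=[[0,0,0],[0,0,0],[0,0,0],[0,0,0],[0,0,0],[0,0,0],[0,0,0],[0,0,0]], gripper=[-1,-1,-1,-1,-1,-1,-1,-1])

```text
t: 74.1
position: [0.5502, -0.1979, 0.0489]
tool_rot: [-3.135, 0.196, 0.008]
ft_force: [-8.2, 6.7, 11.4]
gripper_width: 0.25
```

```bash
python3 -c "
from h import *
plan(F(.028,-.147,.045),-7.165)"
```

```text
t74.1 at [ 0.5502 -0.1979  0.0489] yaw-7.2 F [-8.2  6.7 11.4] g0.25 | turn [-0.01  0.06 -0.  ] shift(after) [-0.01  0.    0.1 ] shift(now) [-0.01  0.    0.1 ]
```

Call:
send_rows(slide=[[0.08,0,0],[0,0,0],[-0.06,0,0],[0,0,0],[0,0,0],[0,0,0],[0,0,-0.6],[0,0,-0.9]], dr=[[0,0,0],[0,0,0],[0,0,0],[0,0,0],[0,0,0],[0,0,0],[0,0,0],[0,0,0]], gripper=[-1,-1,-1,0.4,0.4,0.4,0.4,0.4])

```text
t: 74.9
position: [0.552, -0.1987, 0.1053]
tool_rot: [-3.135, 0.196, 0.01]
ft_force: [1.4, -0.9, 0.9]
gripper_width: 0.702
```

Call:
send_rows(slide=[[0,0,-0.9],[0,0,-0.9],[-0.3,-0.6,-0.9],[-0.3,-0.9,-0.6],[0,-0.9,0],[0,-0.8,0],[0,0,0],[0,0,0]], dr=[[0,0,0],[0,0,0],[0,0,0],[0,0,0],[0,0,0],[0,0,0],[0,0,0],[0,0,0]], gripper=[0.4,0.4,0.4,0.4,0.4,0.4,0.4,0.4])

```text
t: 75.7
position: [0.5458, -0.0682, 0.239]
tool_rot: [3.135, -0.193, -0.0]
ft_force: [-0.1, -0.3, 0.3]
gripper_width: 0.699
```

```bash
python3 chk.py pics/w15.png
```

```text
[170. 193.] blk in F [-0.     0.075] 0.29
[216. 193.] blk in F [-0.0009  0.0341] 0.28
[293. 194.] blk in F [-0.0004 -0.0344] 0.29
[341. 193.] blk in F [ 0.0004 -0.0769] 0.36
red [399 124  17  14 212] [407.2 130.1] in F at .079 [ 0.0577 -0.1229]
red [425 124  13  13 149] [431. 130.] in F at .079 [ 0.0578 -0.1416]
red [ 404  148   44   35 1247] [425.3 165.2] in F at .079 [ 0.0298 -0.1404]
t75.8 at [ 0.5457 -0.0689  0.239 ] yaw-7.1 F [-0.1  0.1 -0. ] g0.70 | turn [0.   0.   0.01] shift(after) [-1.25  3.19  2.72] shift(now) [-1.25  3.19  2.73]
t75.8 at [ 0.5457 -0.0689  0.239 ] yaw-7.1 F [-0.1  0.1 -0. ] g0.70 | turn [0.   0.   0.01] shift(after) [-1.25  3.19  4.85] shift(now) [-1.25  3.19  4.85]
```

View pics/w15.png

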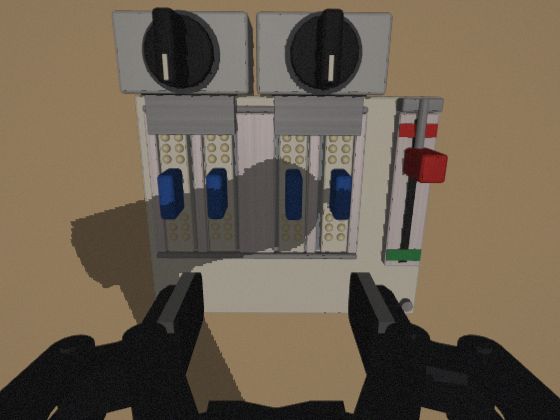

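```bash
python3 - <<'E'
from h import *
import h
m=viewer.camera_model("wrist"); im=viewer.grab_frame("wrist")
hs=cv2.cvtColor(im,cv2.COLOR_RGB2HSV); r=((hs[...,0]<8)|(hs[...,0]>172))&(hs[...,1]>150)&(hs[...,2]>40)
n,l,st,c=cv2.connectedComponentsWithStats(r.astype(np.uint8)); i=1+np.argmax(st[1:,4])
B=boxpts(-.012,.012,-.011,.011,.034,.079)
v,cost=fit(m,l==i,np.r_[F(.028,-.147,0)[:2],h._a],0,(B,)); print("lock",inF(v[:2]),np.degrees(v[2]),cost)
E
```

```text
lock [ 0.0273 -0.1472] -21.601421196774655 0.16660551480400004
```

```bash
python3 -c "
from h import *
print(manip.close_job())"
```

```text
the job is handed in; nothing more can be done
None
```

I finished the whole sequence and handed the job in at about 76 s. No verdict was reported.

**What I did:**
- I slid the lock open until it met the end stop.
- I loosened both knobs to their stops. Their threads ran opposite ways, and I found each direction by feel.
- I set all four strips, one per bay. The turquoise look-alike stayed where it was.
- I tightened both knobs until the turning force rose, then pushed the lock home to its stop.

**Last checks before hand-in:**
- **Strips:** the blue grips lay within about 1 mm of each bay's centre along the bay. The last height reading as each strip was set down matched the bay floor.
- **Knobs:** both bars lay along the filler's length, with the steel rails back over the strips.
- **Lock:** a fit to the picture put it about 0.7 mm from its locked position. The fit also gave the grip a yaw about 14° off the filler's, so it is only a rough check. However, the 70 mm of travel and the 8 N push against the stop agree with it.
- **Robot:** the arm was clear of everything, with its fingers open.

I did not measure the jar, beaker or bottle again at the end. The arm never came down near them, and I felt no unexpected contact.

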